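Set out the label markers from the latched tray

ROBOT

A 6-joint arm with a two-finger parallel gripper is mounted at the origin on a cart in front of the work surface, level with it; the furniture and walls round the work are solid. World frame = base frame: x ahead of the robot, y to its left, z up, the work surface at z = 0. Lengths are in m, angles in rad, forces in N, time in s.
With the tool pointing down it reaches from about 0.35 to 0.975 m from the base axis. Payload 17.4 kg.
Tool frame: the origin (TCP) lies at the centre of the arm's flange, where the gripper is bolted on; the fingertips stand 173 mm ahead of it and the grasp point (between the pads) lies 155 mm ahead of it; z points along the fingers, y is the line along which they close (so a half turn about z gives the same grasp; the last joint's range is limited). The gripper opens to 85 mm and grips with 20 to 120 N. Pads are 22 mm wide; open, the fingers measure 114 mm over their backs; the gripper's body (76 mm by 85 mm) begins 54 mm behind the grasp point. The pads swing forward as they close: fully open they stand 13 mm farther back than shut.
Start: joints at [1.1, 0.116, 1.442, -0, 1.584, -0.038], TCP at [0.283, 0.613, 0.405] pointing down, gripper open.
Joint ranges: [-2.83, 2.83], [-0.83, 2.19], [0.07, 2.5], [-1.14, 4.28], [0.01, 3], [-2.97, 2.97]. Speed limits (rad/s): [1.89, 1.89, 2.22, 3.14, 3.14, 3.14].

INTERFACE

Orientations are given as a unit quaternion [w, x, y, z].
In Python, from rig import sensors, optics, order gives the robot as it stands.
- The arm moves only by the shell command python3 -m jog 'ROWS' [FORCE]. ROWS is JSON, a list of rows, each an object of numbers: "hand": the finger opening in cm, from 0 to 8.54; "tx", "ty", "tz": the shift along the tool's x, y, z in cm; "twist": the turn about the tool's z in degrees. A call has exactly 5 rows; each row shifts and turns the commanded pose from where the row before left it, along the tool's axes as they then stand; what a row does not reach is not made up. A row lasts 1/12 s, in which the tool goes at most 41.7 mm and 7.16 degrees, less where a joint would pass 70% of its speed; a pose out of reach is approached as far as the arm can. A call is refused whole if a number of a shift passes 4.17 or a number of a turn 7.16, either way. A call with a gripper value outside its range is refused whole. The fingers move at their own pace and stop on an object; FORCE is the grip in N (left out, the last holds). Time passes only in rows, so rows that do not move let the fingers close, or fill a call up. It gives the time, the measured TCP pose, the force, the opening and the grip force at its end, in the units of the state.
- sensors.observe(): the state, without advancing time (a new reading comes with each control period).
- optics.camera(name): name is "scene" or "top" or "wrist"; returns a dict with "frame" (384x512x3 uint8, red, green, blue), "fx", "fy", "cx", "cy" (pixels), "R" (3x3) and "t" (3): a world point X has camera coordinates R X + t; the wrist camera has in their place "tool_from_camera" (4x4, takes a point from camera to tool coordinates, whose origin is the TCP and whose axes are the flange's). Camera axes: x right, y down, z forward; pixel columns grow to the right and rows downward; lengths in m; the calibration is good to about 2 mm. A picture is of the moment at which its call begins: read the wrist's pose just before it. There is no depth.
- order.hand_in(): hands the job in; it is judged then, once.
The state is a dict: "time": time; "qpos": joint angles; "qvel": joint speeds; "joint_torque": joint torques, N m; "tcp_pos": TCP position; "tool_rot": TCP orientation; "ft_force": force on the tool from outside, world axes, zero at the start; "moment": the same for the moment, N m; "gripper_width": finger opening in m; "grip_force": force on a finger pad.
Only numpy, scipy, OpenCV 4.12 (cv2) and the standard library are available. Lean on these libraries where they do the work, as an engineer would, in place of code of your own. Each camera call takes 0.05 s, during which the arm holds its last target. There are 200 camera calls.

TASK

Set the label markers out for the prep shift. Pinch the two opposed orange buttons on the handle of the green lid to unlatch it, lift it off and lay it flat on the table, then stand all the markers in the wicker pot. When the tray is empty, put the lid back on it so that it is latched again with both buttons sprung fully out, and leave the timer, the tape roll and the blue cup where they are.

Things in the scene. Friction and masses are not known exactly. Their poses are not given: they have to be found in the camera images.
- tray: White tray fixed to the table, 162 x 274 mm outside (x, y), 36 mm high, 5 mm walls and floor. Origin under its centre, on the table. Markers lie along its x on two grey rails (x = -48 and +48 mm, tops 16 mm above the table) in four lanes at y = -96, -48, +48, +96 mm, each between low bumps.
- tray_post (a point): Top of the upright post at the tray's centre, 61.5 mm above the table. The post is 16 mm thick up to z = 40 mm, then an 8 mm neck, then an 18 mm mushroom head from z = 52.5 mm up, tapered on top.
- lid: Loose green lid, 0.3 kg: flat plate 162 x 274 x 6 mm (x, y, z) with a white handle 44 x 36 mm (x, y), top 52 mm above the flat underside. Origin at the centre of the underside. Closed, it lies on the tray's rim, 36 mm above the table, long side along the tray's (a half turn is the same). The post goes through its 26 mm square hole into the handle, where two jaws under the post's head latch it.
- lid_grip (a point): Where to pinch: on the lid's axis midway between the two orange buttons, which lie to its -y and +y, 32 mm above the lid's underside. Pinching both draws the jaws apart; the lid can then be lifted straight up by the pinched buttons (the post clears after 30 mm), carried and set down so. Letting go of the seated lid latches it.
- button_a (a joint): Orange button on the lid's -y side, face 28 x 24 mm, 26 mm from the axis. 0 m = fully out (latched), grows as it is pressed inward to its stop at 0.007; the jaw is clear of the head from 0.004. Spring 3 N when out, 6.5 N when fully in; both buttons: 52 mm across when out, 38 mm when fully pinched.
- button_b (a joint): The same on the lid's +y side.
- marker_1: Label marker with cap on, 15 x 134 x 15 mm, 18 g, black with a red end, of square section to the touch (does not roll). Long axis = its y; origin at the middle of its underside as it lies, so its axis is 7.5 mm above. Absent in some starts.
- marker_2: Label marker with cap on, 15 x 134 x 15 mm, 18 g, black with a red end, of square section to the touch (does not roll). Long axis = its y; origin at the middle of its underside as it lies, so its axis is 7.5 mm above. Absent in some starts.
- marker_3: Label marker with cap on, 15 x 134 x 15 mm, 18 g, black with a red end, of square section to the touch (does not roll). Long axis = its y; origin at the middle of its underside as it lies, so its axis is 7.5 mm above. Absent in some starts.
- marker_4: Label marker with cap on, 15 x 134 x 15 mm, 18 g, black with a red end, of square section to the touch (does not roll). Long axis = its y; origin at the middle of its underside as it lies, so its axis is 7.5 mm above. Absent in some starts.
- pot: Loose brown wicker pot, round, 98 mm across, 112 mm high, 0.6 kg, open top with a mouth about 75 mm wide inside, floor 8 mm above the table. Origin at the centre of its underside. It may be at either of two places on the left, the round tub at the other.
- round_tub: Fixed round milky tub with a lid, 139 mm across, 82 mm high; origin under its centre. Only in the way.
- lattice_basket: White lattice basket of small pots, fixed, about 210 x 260 mm at the rim, 150 mm high; origin under its centre. Stands behind and to the right of the tray, in the way of low moves. The table in front of it and to the right of the tray is clear: room for the lid.
- timer: Loose round white kitchen timer, 64 mm across, 38 mm high; origin under its centre. Bystander.
- tape_roll: Loose roll of red tape lying flat, 80 mm across, 18 mm high; origin under its centre. Bystander.
- blue_cup: Loose small fluted blue cup, 40 mm across, 35 mm high; origin under its centre. Bystander.

How it is judged:
On the way, in this order (a step that is already met when the one before it is completed fails the run):
1. both buttons pinched in at least 4.5 mm with the lid still on the tray (value of joint each of button_a, button_b above 0.0045 m and z of lid in the frame of tray below 0.045 m), for 0.1 s.
2. lid laid flat on the table and let go (height (world z) of lid below 0.006 m and angle between lid's own z axis and vertical below 0.06 rad and contact force between the fingers and lid below 0.2 N), for 0.2 s.
3. every marker stands in the pot (angle between the y axis of each of marker_1, marker_2, marker_3, marker_4 and the z axis of pot, either way round below 0.8 rad and horizontal distance between each of marker_1, marker_2, marker_3, marker_4 and pot below 0.045 m and z of marker_1 in the frame of pot between 0.03 and 0.105 m and z of marker_2 in the frame of pot between 0.03 and 0.105 m and z of marker_3 in the frame of pot between 0.03 and 0.105 m and z of marker_4 in the frame of pot between 0.03 and 0.105 m), for 0.2 s.
At the end, for the whole second after the job is handed in: Every marker present stands in the upright pot (its middle inside the pot within 45 mm of the axis, leaning at most 45 degrees); the lid is seated on the tray (within 8 mm sideways, 0.15 rad in turn, underside within 3.5 mm of the rim) with both buttons within 1.5 mm of fully out; all at rest (all of step 3 and angle between pot's own z axis and vertical below 0.1 rad and height (world z) of pot below 0.01 m and z of lid in the frame of tray between 0.033 and 0.0395 m and horizontal distance between lid and tray below 0.008 m and angle between the x axis of lid and the x axis of tray, either way round below 0.15 rad and value of joint each of button_a, button_b below 0.0015 m and linear speed of each of lid, pot below 0.02 m/s); the robot touches nothing.
It fails at once if the timer is moved more than 30 mm (distance of timer from where it was at the start of the episode above 0.03 m).
It fails at once if the tape roll is moved more than 30 mm (distance of tape_roll from where it was at the start of the episode above 0.03 m).
It fails at once if the blue cup is moved more than 30 mm (distance of blue_cup from where it was at the start of the episode above 0.03 m).
It fails at once if the pot is tipped over (angle between pot's own z axis and vertical above 0.8 rad).
Of marker_1, marker_2, marker_3, marker_4 only 3 to 4 are there at a start; the rules pass over those that are not, and their reading is None.
At some moment in a run one of lid, pot may be knocked a few centimetres aside while the robot is not near it.
It also fails if it takes over 208 s, if anything falls off the work surface, if the arm or the gripper's body presses on something with over 40 N, if the wrist force passes 120 N, or if a joint passes its speed limit or range.

## Working session

There is one attempt and no reset: what is moved stays moved. The work goes in short steps, Python scripts to look and compute and a shell command to move; the robot and the scene stay as the last step left them, time stands still between calls to the robot, and variables do not carry over. Pictures are saved under pics/ and viewed, at most 14 in all, crops included, and the job is handed in when it is done.

```bash
ls; mkdir -p pics; cat > h.py <<'E'
import numpy as np, cv2
from scipy.spatial.transform import Rotation as Ro
from rig import sensors, optics, order
def cam(n):
    s=sensors.observe(); c=optics.camera(n); 
    if n=="wrist":
        T=np.eye(4); q=s["tool_rot"]; T[:3,:3]=Ro.from_quat([q[1],q[2],q[3],q[0]]).as_matrix(); T[:3,3]=s["tcp_pos"]
        M=np.linalg.inv(T@np.array(c["tool_from_camera"])); c["R"]=M[:3,:3]; c["t"]=M[:3,3]
    c["R"]=np.array(c["R"]); c["t"]=np.array(c["t"]); return c
def ray(c,u,v,z):
    d=c["R"].T@np.array([(u-c["cx"])/c["fx"],(v-c["cy"])/c["fy"],1]); o=-c["R"].T@c["t"]
    return (o+d*(z-o[2])/d[2])
def proj(c,X):
    p=c["R"]@np.array(X)+c["t"]; return np.array([c["fx"]*p[0]/p[2]+c["cx"],c["fy"]*p[1]/p[2]+c["cy"]])
def save(c,f,crop=None,k=1):
    im=c["frame"][:,:,::-1]
    if crop: im=im[crop[1]:crop[3],crop[0]:crop[2]]
    cv2.imwrite("pics/"+f,cv2.resize(im,None,fx=k,fy=k,interpolation=cv2.INTER_CUBIC))
def st():
    s=sensors.observe(); q=s["tool_rot"]; R=Ro.from_quat([q[1],q[2],q[3],q[0]]).as_matrix()
    print("t",s["time"],"tcp",np.round(s["tcp_pos"],4),"w",round(s["gripper_width"],4),"F",np.round(s["ft_force"],1),"g",s["grip_force"]); print(np.round(R,3)); return s,R
E
python3 - <<'E'
from h import *
st()
for n in ("top","scene"):
    c=cam(n); save(c,n+"0.png",k=1.5); print(n,c["fx"],c["cx"],c["cy"],np.round(-c["R"].T@c["t"],3),np.round(c["R"],2).tolist())
E
```

```text
pics
t 0.0 tcp [0.2831 0.6128 0.404 ] w 0.0853 F [-0.   0.   0.2] g 0.0
[[-0.908  0.419 -0.001]
 [ 0.419  0.908 -0.001]
 [ 0.    -0.001 -1.   ]]
top 429.14813206050945 250.87559825102306 192.99747103125384 [ 0.317 -0.108  1.337] [[0.08, -1.0, -0.0], [-0.98, -0.08, -0.2], [0.2, 0.02, -0.98]]
scene 404.43774385500353 257.9710693301755 192.28354487134314 [-0.204 -0.834  0.697] [[0.68, -0.74, -0.01], [-0.37, -0.33, -0.87], [0.64, 0.59, -0.5]]
```

View pics/top0.png

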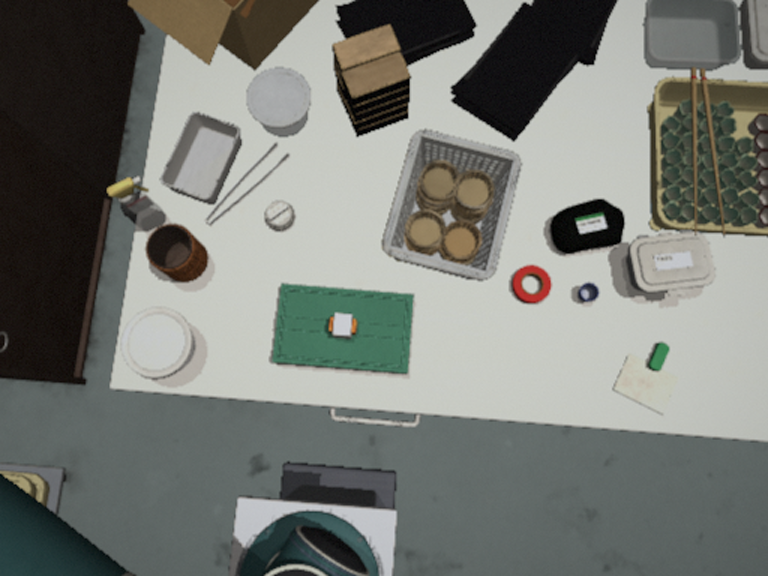

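View pics/scene0.png

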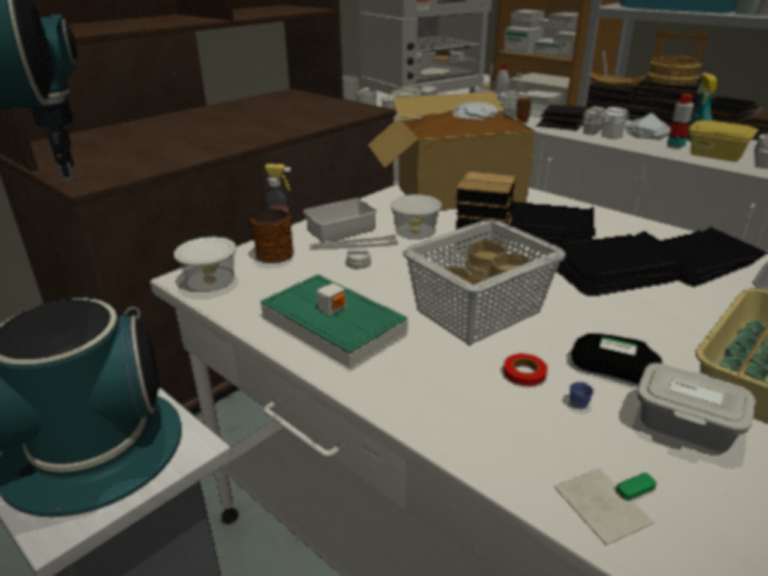

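```bash
cat >> h.py <<'E'
def mask(c,lo,hi,roi=None):
    h=cv2.cvtColor(c["frame"],cv2.COLOR_RGB2HSV); m=cv2.inRange(h,np.array(lo),np.array(hi))
    if roi: 
        z=np.zeros_like(m); z[roi[1]:roi[3],roi[0]:roi[2]]=1; m=m*z
    return m
def lid(c,z,roi=None):
    m=mask(c,(65,90,30),(90,255,200),roi); m=cv2.morphologyEx(m,cv2.MORPH_OPEN,np.ones((3,3)))
    cs,_=cv2.findContours(m,cv2.RETR_EXTERNAL,cv2.CHAIN_APPROX_NONE); k=max(cs,key=cv2.contourArea)[:,0]
    P=np.array([ray(c,u,v,z)[:2] for u,v in k]); r=cv2.minAreaRect((P*1000).astype(np.float32))
    (x,y),(w,h),a=r; 
    if w>h: a+=90   # a+90 => direction of short->?
    a=(a+90)%180-90
    return x/1000,y/1000,sorted((w,h)),a
E
python3 - <<'E'
from h import *
c=cam("top"); print("lid",lid(c,.042,(150,150,300,300)))
# orange
m=mask(c,(5,150,120),(20,255,255),(180,180,280,260)); v,u=np.nonzero(m); print("btn",len(u),u.min(),u.max(),v.min(),v.max(),ray(c,u.mean(),v.mean(),.068+.0))
for n,uv,z in (("pot mouth",(176,245),.112),("tub",(157,341),.082),("timer",(280,213),.038),("tape",(531,284),.018),("cup",(587,291),.035),("table edge L",(245,397),0),("edge R",(560,425),0),("edge left",(125,300),0),("bask rimFL",(385,255),.15),("bask rimFR",(488,278),.15),("bask botFL",(390,253),.0)):
    print(n,np.round(ray(c,uv[0]/1.5,uv[1]/1.5,z)[:2],3))
E
```

```text
lid (0.4977541809082031, -0.0254088134765625, [157.7808074951172, 268.9421081542969], -0.16631317138671875)
btn 42 219 237 211 221 [ 0.49987318 -0.02343863  0.068     ]
pot mouth [0.625 0.313]
tub [0.437 0.332]
timer [0.731 0.129]
tape [ 0.624 -0.408]
cup [ 0.615 -0.52 ]
table edge L [0.345 0.164]
edge R [ 0.34 -0.48]
edge left [0.525 0.442]
bask rimFL [ 0.628 -0.1  ]
bask rimFR [ 0.598 -0.297]
bask botFL [ 0.672 -0.109]
```

```bash
python3 -m jog '[{"twist":-6.2},{"twist":-6.2},{"twist":-6.2},{"twist":-6.2},{}]'
python3 -m jog '[{"tx":-1,"ty":-2.9},{"tx":-1,"ty":-2.9},{"tx":-1,"ty":-2.9},{"tx":-1,"ty":-2.9},{"tx":-1,"ty":-2.9}]'
python3 -c "
from h import *
st()"
```

```text
t 0.15 tcp [0.2831 0.6128 0.4042] w 0.0854 F [1.2 0.5 0.7] g 0.0
[[-0.908  0.419 -0.   ]
 [ 0.419  0.908 -0.001]
 [ 0.    -0.001 -1.   ]]invalid input
invalid input
```

```bash
python3 -m jog '[{"hand":8.5,"tx":0,"ty":0,"tz":0,"twist":-6.2},{"hand":8.5,"tx":0,"ty":0,"tz":0,"twist":-6.2},{"hand":8.5,"tx":0,"ty":0,"tz":0,"twist":-6.2},{"hand":8.5,"tx":0,"ty":0,"tz":0,"twist":-6.2},{"hand":8.5,"tx":0,"ty":0,"tz":0,"twist":0}]'
python3 -c "
from h import *
st()"
```

```text
time: 0.57
tcp_pos: [0.2831, 0.6128, 0.4044]
tool_rot: [-0.0, -0.003, 1.0, -0.0]
ft_force: [0.1, -0.1, 0.2]
gripper_width: 0.0848
grip_force: 0.0
t 0.5667 tcp [0.2831 0.6128 0.4044] w 0.0848 F [ 0.1 -0.1  0.2] g 0.0
[[-1.    -0.005 -0.   ]
 [-0.005  1.    -0.   ]
 [ 0.    -0.    -1.   ]]
```

```bash
for i in 1 2 3 4; do python3 -m jog '[{"hand":8.5,"tx":-1.07,"ty":-3.2,"tz":0,"twist":0},{"hand":8.5,"tx":-1.07,"ty":-3.2,"tz":0,"twist":0},{"hand":8.5,"tx":-1.07,"ty":-3.2,"tz":0,"twist":0},{"hand":8.5,"tx":-1.07,"ty":-3.2,"tz":0,"twist":0},{"hand":8.5,"tx":-1.07,"ty":-3.2,"tz":0,"twist":0}]' | sed -n 2p; done
python3 - <<'E'
from h import *
st()
c=cam("wrist"); save(c,"w1.png",k=1.5)
m=mask(c,(3,130,100),(22,255,255)); v,u=np.nonzero(m); print(len(u),u.min(),u.max(),v.min(),v.max())
print(ray(c,u.mean(),v.mean(),.068)); print(lid(c,.042))
E
```

```text
tcp_pos: [0.3367, 0.4513, 0.4045]
tcp_pos: [0.3902, 0.2912, 0.4047]
tcp_pos: [0.4436, 0.1311, 0.4048]
tcp_pos: [0.4972, -0.029, 0.4048]
t 2.2333 tcp [ 0.4972 -0.029   0.4048] w 0.0848 F [ 0.7  0.9 -0.1] g 0.0
[[-1.     0.004  0.   ]
 [ 0.004  1.    -0.   ]
 [-0.    -0.    -1.   ]]
464 70 287 162 378
[ 0.50185704 -0.02457144  0.068     ]
(0.49846234130859374, -0.023318634033203126, [158.53843688964844, 272.1599426269531], -0.25524139404296875)
```

View pics/w1.png

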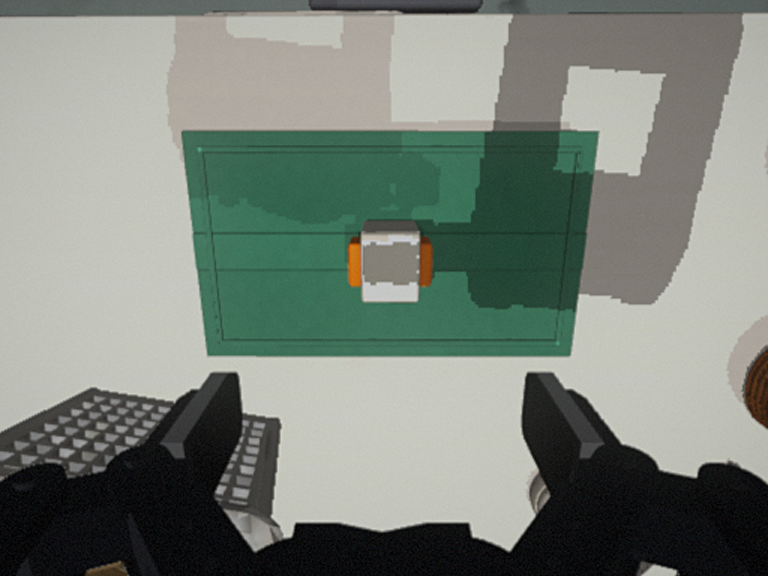

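```bash
python3 -m jog '[{"hand":8.5,"tx":-0.1,"ty":0.55,"tz":3,"twist":0},{"hand":8.5,"tx":0,"ty":0,"tz":3,"twist":0},{"hand":8.5,"tx":0,"ty":0,"tz":3,"twist":0},{"hand":8.5,"tx":0,"ty":0,"tz":3,"twist":0},{"hand":8.5,"tx":0,"ty":0,"tz":2,"twist":0}]' | sed -n 2p
python3 - <<'E'
from h import *
st()
c=cam("wrist"); save(c,"w2.png",k=1.5)
m=mask(c,(3,130,100),(22,255,255),(150,60,400,260)); v,u=np.nonzero(m); print(len(u),u.min(),u.max(),v.min(),v.max())
for u_ in (u.min(),u.max()): print(ray(c,u_+.5,np.mean(v[abs(u-u_)<8]),.068))
E
```

```text
tcp_pos: [0.4975, -0.0217, 0.2618]
t 2.7 tcp [ 0.4975 -0.0217  0.2618] w 0.0853 F [ 0.1 -0.2 -0.5] g 0.0
[[-1.     0.004 -0.002]
 [ 0.004  1.     0.   ]
 [ 0.002  0.    -1.   ]]
1060 199 301 209 259
[ 0.49978825 -0.05138705  0.068     ]
[0.50049371 0.00504337 0.068     ]
```

View pics/w2.png

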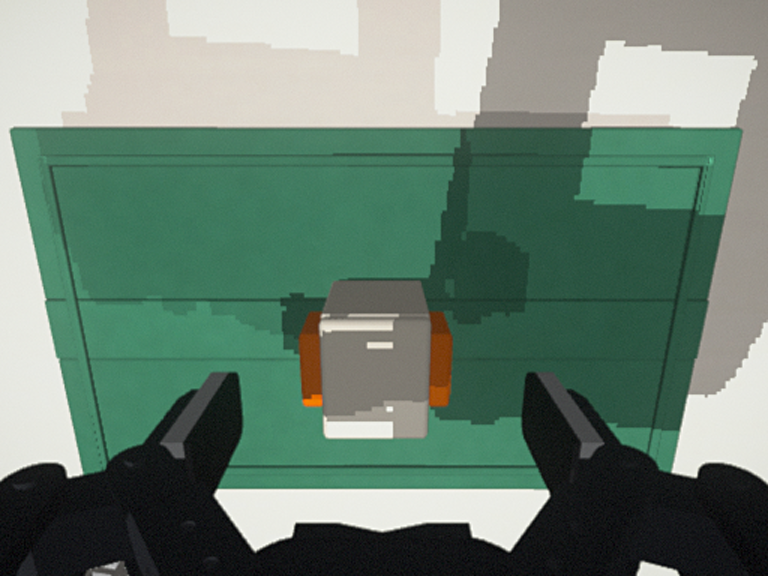

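```bash
python3 -m jog '[{"hand":8.5,"tx":-0.1,"ty":-0.15,"tz":2,"twist":0},{"hand":8.5,"tx":0,"ty":0,"tz":2,"twist":0},{"hand":8.5,"tx":0,"ty":0,"tz":0,"twist":0},{"hand":6,"tx":0,"ty":0,"tz":0,"twist":0},{"hand":3,"tx":0,"ty":0,"tz":0,"twist":0}]' 40
for i in 1 2 3; do python3 -m jog '[{"hand":3,"tx":0,"ty":0,"tz":0,"twist":0},{"hand":3,"tx":0,"ty":0,"tz":0,"twist":0},{"hand":3,"tx":0,"ty":0,"tz":0,"twist":0},{"hand":3,"tx":0,"ty":0,"tz":0,"twist":0},{"hand":3,"tx":0,"ty":0,"tz":0,"twist":0}]' | tail -3 ; done
```

```text
time: 3.17
tcp_pos: [0.4995, -0.0232, 0.2263]
tool_rot: [0.001, 0.001, 1.0, -0.0]
ft_force: [0.3, 0.5, 0.1]
gripper_width: 0.0633
grip_force: 0.0
ft_force: [-3.7, -3.0, 14.8]
gripper_width: 0.0357
grip_force: 40.1
ft_force: [-4.5, -3.2, 14.7]
gripper_width: 0.0358
grip_force: 40.1
ft_force: [-4.4, -3.3, 15.0]
gripper_width: 0.036
grip_force: 40.1
```

```bash
for i in 1 2; do python3 -m jog '[{"hand":3,"tx":0,"ty":0,"tz":-1,"twist":0},{"hand":3,"tx":0,"ty":0,"tz":-1,"twist":0},{"hand":3,"tx":0,"ty":0,"tz":-1,"twist":0},{"hand":3,"tx":0,"ty":0,"tz":-1,"twist":0},{"hand":3,"tx":0,"ty":0,"tz":-1,"twist":0}]' | tail -5 ; done
python3 - <<'E'
from h import *
c=cam("scene"); save(c,"s1.png",(120,80,370,280),2.4)
E
```

```text
tcp_pos: [0.4991, -0.0232, 0.276]
tool_rot: [0.0, -0.0, 1.0, -0.0]
ft_force: [-0.5, 0.1, -3.7]
gripper_width: 0.0356
grip_force: 43.8
tcp_pos: [0.4991, -0.0232, 0.3257]
tool_rot: [0.0, -0.0, 1.0, -0.0]
ft_force: [-0.3, -0.4, -4.7]
gripper_width: 0.0356
grip_force: 43.8
```

View pics/s1.png

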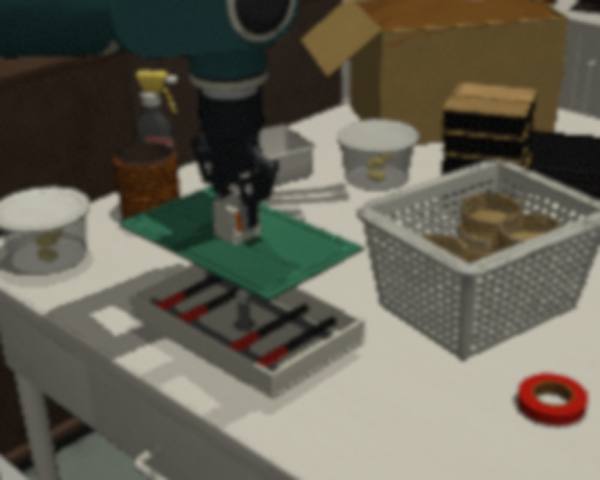

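```bash
python3 -m jog '[{"hand":3,"tx":1.5,"ty":-1,"tz":0,"twist":0},{"hand":3,"tx":1.5,"ty":-2,"tz":0,"twist":0},{"hand":3,"tx":1.4,"ty":-3,"tz":0,"twist":0},{"hand":3,"tx":0,"ty":-3,"tz":0,"twist":0},{"hand":3,"tx":0,"ty":-3,"tz":0,"twist":0}]' | sed -n 2p
python3 -m jog '[{"hand":3,"tx":0,"ty":-3,"tz":0,"twist":0},{"hand":3,"tx":0,"ty":-3,"tz":0,"twist":0},{"hand":3,"tx":0,"ty":-3,"tz":0,"twist":0},{"hand":3,"tx":0,"ty":-3,"tz":0,"twist":0},{"hand":3,"tx":0,"ty":-3,"tz":0,"twist":0}]' | sed -n 2p
python3 -m jog '[{"hand":3,"tx":0,"ty":-2.5,"tz":0,"twist":0},{"hand":3,"tx":0,"ty":-1.2,"tz":1,"twist":0},{"hand":3,"tx":0,"ty":0,"tz":2,"twist":0},{"hand":3,"tx":0,"ty":0,"tz":3,"twist":0},{"hand":3,"tx":0,"ty":0,"tz":3,"twist":0}]' | sed -n 2p
python3 -m jog '[{"hand":3,"tx":0,"ty":0,"tz":2,"twist":0},{"hand":3,"tx":0,"ty":0,"tz":1,"twist":0},{"hand":3,"tx":0,"ty":0,"tz":0.5,"twist":0},{"hand":3,"tx":0,"ty":0,"tz":0,"twist":0},{"hand":3,"tx":0,"ty":0,"tz":0,"twist":0}]'
```

```text
tcp_pos: [0.4544, -0.1443, 0.3252]
tcp_pos: [0.4548, -0.2948, 0.3247]
tcp_pos: [0.4551, -0.3302, 0.2337]
time: 6.97
tcp_pos: [0.4555, -0.3303, 0.2008]
tool_rot: [0.0, -0.0, 1.0, -0.0]
ft_force: [-0.1, -0.9, -3.4]
gripper_width: 0.0356
grip_force: 43.7
```

```bash
python3 -m jog '[{"hand":3,"tx":0,"ty":0,"tz":0.3,"twist":0},{"hand":3,"tx":0,"ty":0,"tz":0.3,"twist":0},{"hand":3,"tx":0,"ty":0,"tz":0.2,"twist":0},{"hand":3,"tx":0,"ty":0,"tz":0.2,"twist":0},{"hand":3,"tx":0,"ty":0,"tz":0,"twist":0}]'
```

```text
time: 7.38
tcp_pos: [0.4554, -0.3303, 0.1913]
tool_rot: [0.0, -0.0, 1.0, -0.0]
ft_force: [-7.5, 6.0, 14.6]
gripper_width: 0.0354
grip_force: 47.7
```

```bash
python3 -m jog '[{"hand":5,"tx":0,"ty":0,"tz":0,"twist":0},{"hand":7,"tx":0,"ty":0,"tz":0,"twist":0},{"hand":8.5,"tx":0,"ty":0,"tz":0,"twist":0},{"hand":8.5,"tx":0,"ty":0,"tz":0,"twist":0},{"hand":8.5,"tx":0,"ty":0,"tz":0,"twist":0}]' | tail -2
for i in 1 ; do python3 -m jog '[{"hand":8.5,"tx":0,"ty":0,"tz":-2,"twist":0},{"hand":8.5,"tx":0,"ty":0,"tz":-3,"twist":0},{"hand":8.5,"tx":0,"ty":0,"tz":-4,"twist":0},{"hand":8.5,"tx":0,"ty":0,"tz":-4,"twist":0},{"hand":8.5,"tx":0,"ty":0,"tz":-4,"twist":0}]' | sed -n 2p; done
for i in 1 2; do python3 -m jog '[{"hand":8.5,"tx":-0.4,"ty":3,"tz":0,"twist":0},{"hand":8.5,"tx":-0.4,"ty":3,"tz":0,"twist":0},{"hand":8.5,"tx":-0.4,"ty":3,"tz":0,"twist":0},{"hand":8.5,"tx":-0.4,"ty":3,"tz":0,"twist":0},{"hand":8.5,"tx":-0.4,"ty":3,"tz":0,"twist":0}]' | sed -n 2p; done
python3 - <<'E'
from h import *
c=cam("top"); print(lid(c,.006)); 
c=cam("wrist"); save(c,"w3.png",k=1.5); st()
for lo,hi in (((0,150,60),(8,255,255)),((172,150,60),(180,255,255))):
    pass
m=mask(c,(0,130,50),(9,255,255))|mask(c,(170,130,50),(180,255,255))
n,_,s,ce=cv2.connectedComponentsWithStats(m)
for i in range(1,n):
    if s[i][4]>30: print(s[i],ce[i],ray(c,*(ce[i]+.5),.031))
E
```

```text
gripper_width: 0.0846
grip_force: 0.0
tcp_pos: [0.4549, -0.33, 0.3616]
tcp_pos: [0.475, -0.1789, 0.3599]
tcp_pos: [0.495, -0.0287, 0.3599]
(0.45377374267578124, -0.33143466186523435, [157.24655151367188, 269.4383850097656], 0.06428705900907516)
t 9.15 tcp [ 0.4953 -0.0272  0.3598] w 0.0851 F [-0.3 -0.6  0.7] g 0.0
[[-1.    -0.003  0.   ]
 [-0.003  1.     0.001]
 [-0.     0.001 -1.   ]]
[196 105  16  46 658] [203.75227964 127.29787234] [ 0.45234944 -0.06971788  0.031     ]
[300 104  17  47 673] [307.86478455 126.43387816] [0.45146091 0.02502368 0.031     ]
[349 105  19  47 708] [357.68644068 128.08333333] [0.45289012 0.07053546 0.031     ]
[143 106  19  47 684] [151.87865497 128.74269006] [ 0.45370487 -0.11701171  0.031     ]
```

View pics/w3.png

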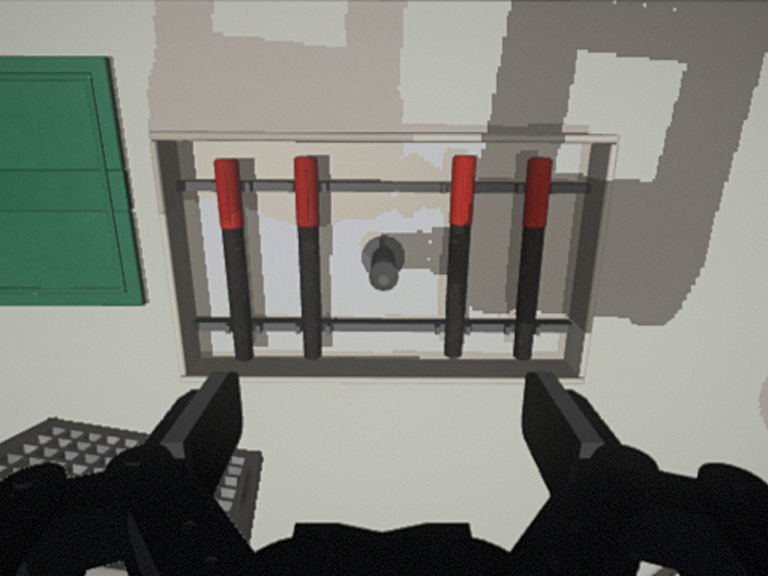

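```bash
cat >> h.py <<'E'
def pot():
    c=cam("top"); m=mask(c,(3,80,15),(18,255,200),(85,130,160,215)); m=cv2.morphologyEx(m,cv2.MORPH_CLOSE,np.ones((7,7)))
    k=max(cv2.findContours(m,cv2.RETR_EXTERNAL,cv2.CHAIN_APPROX_NONE)[0],key=cv2.contourArea)[:,0]
    # silhouette = hull of base circle (z=0) and rim circle (z=.112): fit centre
    from scipy.optimize import least_squares
    a=np.linspace(0,2*np.pi,60)
    def f(p):
        pts=np.array([proj(c,[p[0]+.049*np.cos(t),p[1]+.049*np.sin(t),z]) for z in (0,.112) for t in a])
        h=cv2.convexHull(pts.astype(np.float32))
        return [cv2.pointPolygonTest(h,(float(u)+.5,float(v)+.5),True) for u,v in k]
    r=least_squares(f,[.62,.31],diff_step=1e-3,loss="soft_l1"); print("pot",np.round(r.x,4),"rms",np.sqrt(np.mean(np.square(f(r.x)))),"bbox",k.min(0),k.max(0)); return r.x
E
python3 - <<'E'
from h import *
T=cam("top"); S=cam("scene"); W=cam("wrist")
print("top FL,FR",ray(T,256.7,170,.15)[:2],ray(T,325.3,185.3,.15)[:2])
print("scene FL,FR",ray(S,270.8,167.5,.15)[:2],ray(S,314.6,192.5,.15)[:2])
for n,a,b in (("-96",(227,159),(244,358)),("-48",(306,156),(312,357)),("48",(464,155),(453,356)),("96",(540,157),(523,358))):
    print(n,ray(W,a[0]/1.5,a[1]/1.5,.031)[:2],ray(W,b[0]/1.5,b[1]/1.5,.02)[:2])
pot()
E
```

```text
top FL,FR [ 0.62764508 -0.09969354] [ 0.59852892 -0.29687528]
scene FL,FR [ 0.63486874 -0.10879424] [ 0.59865907 -0.29809797]
-96 [ 0.4327697  -0.12114897] [ 0.56792542 -0.12511855]
-48 [ 0.43096689 -0.07408135] [ 0.56708636 -0.07755768]
48 [0.43023755 0.01971816] [0.56617042 0.0209099 ]
96 [0.4313104  0.06494401] [0.56762751 0.06992099]
pot [0.6188 0.3225] rms 1.5458809046829656 bbox [ 98 150] [137 187]
```

```bash
python3 -m jog '[{"hand":3,"tx":-0.9,"ty":-3.2,"tz":0,"twist":0},{"hand":3,"tx":-0.9,"ty":-3.2,"tz":1,"twist":0},{"hand":3,"tx":-0.9,"ty":-3,"tz":2,"twist":0},{"hand":3,"tx":0,"ty":0,"tz":3,"twist":0},{"hand":3,"tx":0,"ty":0,"tz":3,"twist":0}]' 20| sed -n 2p
python3 -m jog '[{"hand":3,"tx":0,"ty":0,"tz":2,"twist":0},{"hand":3,"tx":0,"ty":0,"tz":0,"twist":0},{"hand":3,"tx":0,"ty":0,"tz":0,"twist":0},{"hand":3,"tx":0,"ty":0,"tz":0,"twist":0},{"hand":3,"tx":0,"ty":0,"tz":0,"twist":0}]' | sed -n 2,5p
python3 - <<'E'
from h import *
c=cam("wrist"); save(c,"w4.png",k=1.5)
m=mask(c,(0,130,50),(9,255,255))|mask(c,(170,130,50),(180,255,255))
n,_,s,ce=cv2.connectedComponentsWithStats(m)
for i in range(1,n):
    if s[i][4]>30: print(s[i],ce[i],ray(c,*(ce[i]+.5),.031))
E
```

```text
tcp_pos: [0.5221, -0.127, 0.269]
tcp_pos: [0.5225, -0.1246, 0.2517]
tool_rot: [0.001, 0.0, 1.0, -0.0]
ft_force: [-0.5, -0.4, -0.2]
gripper_width: 0.0302
[ 488   61   24   76 1270] [502.39685039 104.18582677] [0.45510079 0.01687244 0.031     ]
[ 330   62   30   76 1821] [344.58429434  99.1147721 ] [ 0.45230156 -0.07287846  0.031     ]
[ 250   65   24   75 1748] [261.73569794 101.66590389] [ 0.45367657 -0.11966065  0.031     ]
```

View pics/w4.png

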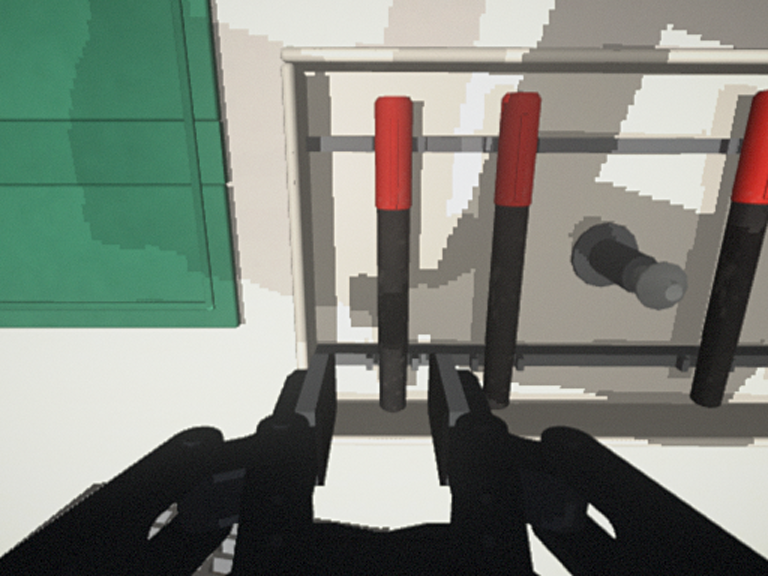

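```bash
python3 -m jog '[{"hand":3,"tx":0,"ty":0.45,"tz":1.5,"twist":0},{"hand":3,"tx":0,"ty":0,"tz":2,"twist":0},{"hand":3,"tx":0,"ty":0,"tz":2,"twist":0},{"hand":3,"tx":0,"ty":0,"tz":1,"twist":0},{"hand":3,"tx":0,"ty":0,"tz":0,"twist":0}]' | sed -n 2,5p
for i in 1 2; do python3 -m jog '[{"hand":1,"tx":0,"ty":0,"tz":0,"twist":0},{"hand":1,"tx":0,"ty":0,"tz":0,"twist":0},{"hand":1,"tx":0,"ty":0,"tz":0,"twist":0},{"hand":1,"tx":0,"ty":0,"tz":0,"twist":0},{"hand":1,"tx":0,"ty":0,"tz":0,"twist":0}]' 20| tail -5; done
```

```text
tcp_pos: [0.5218, -0.1196, 0.1834]
tool_rot: [-0.001, -0.0, 1.0, 0.0]
ft_force: [0.4, -0.3, -0.6]
gripper_width: 0.0301
tcp_pos: [0.5225, -0.1198, 0.186]
tool_rot: [0.001, 0.0, 1.0, -0.0]
ft_force: [-1.9, 0.7, 7.1]
gripper_width: 0.0129
grip_force: 24.6
tcp_pos: [0.5225, -0.1198, 0.186]
tool_rot: [0.001, -0.0, 1.0, -0.0]
ft_force: [-1.2, 0.9, 7.4]
gripper_width: 0.013
grip_force: 24.6
```

```bash
python3 -m jog '[{"hand":1,"tx":0,"ty":0,"tz":-2,"twist":0},{"hand":1,"tx":0,"ty":0,"tz":-3,"twist":0},{"hand":1,"tx":0,"ty":0,"tz":-3.5,"twist":0},{"hand":1,"tx":0,"ty":0,"tz":-3.5,"twist":0},{"hand":1,"tx":0,"ty":0,"tz":-3,"twist":0}]' | sed -n 2,5p
python3 -m jog '[{"hand":1,"tx":-1.4,"ty":-1.4,"tz":0,"twist":0},{"hand":1,"tx":-1.4,"ty":-1.4,"tz":0,"twist":0},{"hand":1,"tx":-1.4,"ty":-1.4,"tz":0,"twist":0},{"hand":1,"tx":-1.4,"ty":-1.4,"tz":0,"twist":0},{"hand":1,"tx":-1.4,"ty":-1.4,"tz":0,"twist":0}]' | sed -n 2,5p
python3 -m jog '[{"hand":1,"tx":0,"ty":0,"tz":0,"twist":4.3},{"hand":1,"tx":0,"ty":0,"tz":0,"twist":4.2},{"hand":1,"tx":0,"ty":0,"tz":0,"twist":0},{"hand":1,"tx":0,"ty":0,"tz":0,"twist":0},{"hand":1,"tx":0,"ty":0,"tz":0,"twist":0}]' 
python3 - <<'E'
from h import *
c=cam("scene"); save(c,"s2.png",(170,80,370,230),3.6)
E
```

```text
tcp_pos: [0.5219, -0.1197, 0.3376]
tool_rot: [0.001, -0.0, 1.0, -0.0]
ft_force: [-0.6, -0.2, 0.1]
gripper_width: 0.0128
tcp_pos: [0.5927, -0.1904, 0.3352]
tool_rot: [0.0, -0.0, 1.0, -0.0]
ft_force: [-0.4, -0.8, 0.2]
gripper_width: 0.0131
time: 12.73
tcp_pos: [0.592, -0.1896, 0.335]
tool_rot: [0.0, 0.073, 0.997, -0.0]
ft_force: [0.1, -0.3, -0.4]
gripper_width: 0.0127
grip_force: 23.6
```

View pics/s2.png

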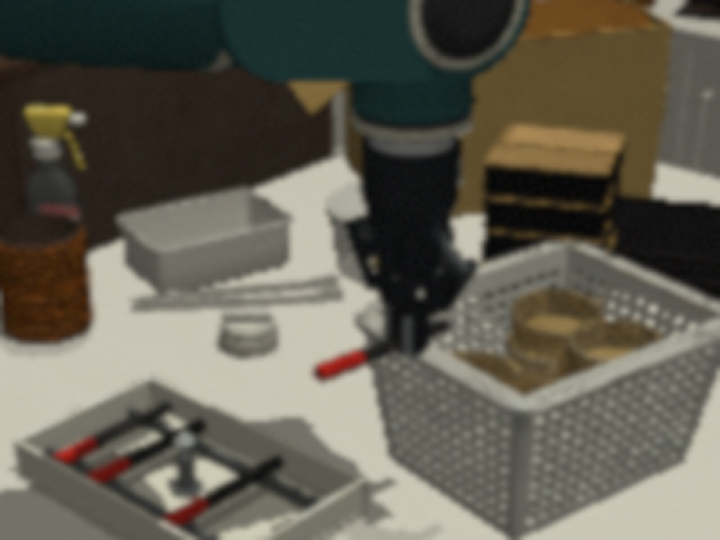

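```bash
python3 -m jog '[{"hand":1,"tx":0,"ty":0,"tz":1,"twist":0},{"hand":1,"tx":0,"ty":0,"tz":0.5,"twist":0},{"hand":1,"tx":0,"ty":0,"tz":0.5,"twist":0},{"hand":1,"tx":0,"ty":0,"tz":0.5,"twist":0},{"hand":1,"tx":0,"ty":0,"tz":0,"twist":0}]' | sed -n 2,6p
python3 -m jog '[{"hand":1,"tx":0,"ty":0,"tz":0.5,"twist":0},{"hand":1,"tx":0,"ty":0,"tz":0.5,"twist":0},{"hand":1,"tx":0,"ty":0,"tz":0.5,"twist":0},{"hand":1,"tx":0,"ty":0,"tz":0,"twist":0},{"hand":1,"tx":0,"ty":0,"tz":0,"twist":0}]' | sed -n 2,6p
python3 - <<'E'
from h import *
c=cam("scene"); save(c,"s3.png",(170,80,370,230),3.6)
E
```

```text
tcp_pos: [0.592, -0.1896, 0.3088]
tool_rot: [-0.0, 0.074, 0.997, 0.0]
ft_force: [-2.7, 1.0, 3.6]
gripper_width: 0.0131
grip_force: 26.1
tcp_pos: [0.5922, -0.1897, 0.2946]
tool_rot: [0.0, 0.074, 0.997, -0.0]
ft_force: [-0.7, -0.1, 4.4]
gripper_width: 0.0128
grip_force: 30.6
```

View pics/s3.png

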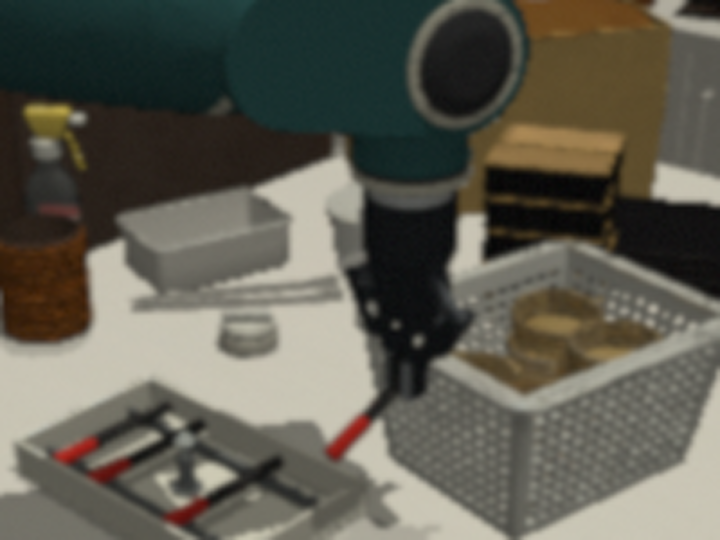

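```bash
python3 -m jog '[{"hand":1,"tx":0,"ty":0,"tz":0.5,"twist":0},{"hand":1,"tx":0,"ty":0,"tz":0.5,"twist":0},{"hand":1,"tx":0,"ty":0,"tz":0.5,"twist":0},{"hand":1,"tx":0,"ty":0,"tz":0,"twist":0},{"hand":1,"tx":0,"ty":0,"tz":0,"twist":0}]' | sed -n 2,6p
python3 - <<'E'
from h import *
c=cam("scene")
m=mask(c,(0,130,50),(9,255,255),(250,150,285,230))|mask(c,(170,130,50),(180,255,255),(250,150,285,230))
p=np.argwhere(m>0)[:,::-1].astype(np.float32); v=cv2.fitLine(p,cv2.DIST_L2,0,.01,.01).ravel(); print(len(p),p.min(0),p.max(0),v, np.degrees(np.arctan2(v[1],v[0])))
# expected image angle for tilt in plane
s,R=st(); g=np.array(s["tcp_pos"])+[0,0,-.1625]; d=R[:,0]
for a in (40,50,60,65,70,80):
    e=g+.089*(np.cos(np.radians(a))*d+np.sin(np.radians(a))*np.array([0,0,-1])); q=proj(c,e); q0=proj(c,g); print(a,q.round(1),np.degrees(np.arctan2(*(q-q0)[::-1])).round(1))
E
```

```text
tcp_pos: [0.5919, -0.1897, 0.2793]
tool_rot: [-0.001, 0.074, 0.997, 0.0]
ft_force: [-5.8, 0.1, 4.2]
gripper_width: 0.0132
grip_force: 37.2
53 [264. 202.] [273. 214.] [  0.56337434  -0.82620174 268.4151     208.37737   ] -55.71052
t 14.1333 tcp [ 0.5919 -0.1897  0.2793] w 0.0133 F [-4.8  0.3  4.3] g 37.230146527290344
[[-0.989  0.148 -0.001]
 [ 0.148  0.989  0.   ]
 [ 0.001 -0.    -1.   ]]
40 [263.9 215.6] 126.2
50 [266.8 217.4] 119.8
60 [270.1 218.4] 113.3
65 [271.9 218.6] 110.0
70 [273.7 218.6] 106.6
80 [277.5 218. ] 99.4
```

```bash
cat >> h.py <<'E'
def tilt():
    c=cam("scene"); s=sensors.observe(); q=s["tool_rot"]; R=Ro.from_quat([q[1],q[2],q[3],q[0]]).as_matrix()
    g=np.array(s["tcp_pos"])+[0,0,-.1625]; d=R[:,0]
    u0,v0=proj(c,g).astype(int); roi=(u0-45,v0-25,u0+20,v0+60)
    m=mask(c,(0,130,50),(9,255,255),roi)|mask(c,(170,130,50),(180,255,255),roi)
    n,l,S,_=cv2.connectedComponentsWithStats(m)
    i=min([i for i in range(1,n) if S[i][4]>15],key=lambda i:np.hypot(*(_[i]-proj(c,g+.06*(.6*d+[0,0,-.8])))))
    p=np.argwhere(l==i)[:,::-1].astype(np.float32); ce=p.mean(0)+.5; v=cv2.fitLine(p,cv2.DIST_L2,0,.01,.01).ravel()[:2]; v*=np.sign(v[1])
    A=np.radians(np.arange(0,100,1.)); E=[g+.066*(np.cos(a)*d+np.sin(a)*np.array([0,0,-1])) for a in A]
    P=np.array([proj(c,e) for e in E]); k=np.argmin(np.hypot(*(P-ce).T)); D=[proj(c,g)-P[j] for j in range(100)]
    an=[abs(np.cross(np.append(v,0),np.append(x/np.hypot(*x),0))[2]) for x in D]
    print("tilt by position",k,"miss px",np.hypot(*(P[k]-ce)).round(1),"by direction",int(np.argmin(an)),"n",len(p))
E
python3 -m jog '[{"hand":1,"tx":-0.3,"ty":0,"tz":0,"twist":0},{"hand":1,"tx":-0.3,"ty":0,"tz":0,"twist":0},{"hand":1,"tx":-0.3,"ty":0,"tz":0,"twist":0},{"hand":1,"tx":0,"ty":0,"tz":0,"twist":0},{"hand":1,"tx":0,"ty":0,"tz":0,"twist":0}]' | sed -n 2,6p
python3 -c "
from h import *
tilt()"
```

```text
tcp_pos: [0.6005, -0.1909, 0.279]
tool_rot: [-0.002, 0.074, 0.997, 0.0]
ft_force: [-11.1, 3.3, 5.4]
gripper_width: 0.013
grip_force: 41.4
tilt by position 44 miss px 0.5 by direction 47 n 52
```

```bash
python3 -m jog '[{"hand":1,"tx":0,"ty":0,"tz":0.5,"twist":0},{"hand":1,"tx":0,"ty":0,"tz":0.5,"twist":0},{"hand":1,"tx":0,"ty":0,"tz":0,"twist":0},{"hand":1,"tx":0,"ty":0,"tz":0,"twist":0},{"hand":1,"tx":0,"ty":0,"tz":0,"twist":0}]' | sed -n 2,6p
python3 -c "
from h import *
tilt()
c=cam('scene'); save(c,'s4.png',(230,130,310,230),6)"
```

```text
tcp_pos: [0.6005, -0.191, 0.2688]
tool_rot: [-0.001, 0.074, 0.997, 0.0]
ft_force: [-8.7, 2.5, 3.2]
gripper_width: 0.0129
grip_force: 43.2
tilt by position 50 miss px 0.7 by direction 55 n 53
```

View pics/s4.png

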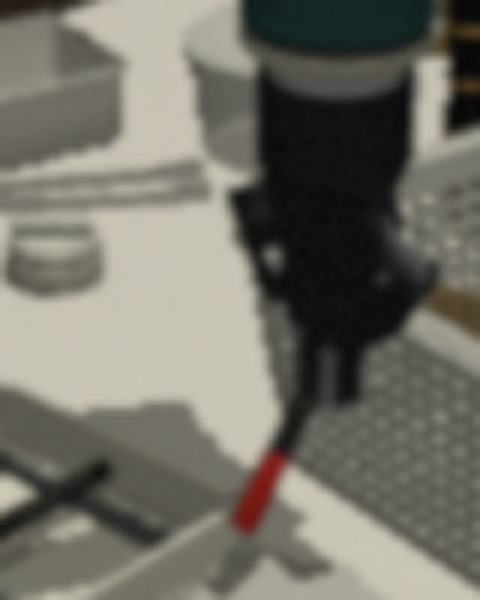

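```bash
python3 -m jog '[{"hand":1,"tx":-0.3,"ty":0,"tz":0,"twist":0},{"hand":1,"tx":-0.3,"ty":0,"tz":0,"twist":0},{"hand":1,"tx":-0.2,"ty":0,"tz":0.3,"twist":0},{"hand":1,"tx":0,"ty":0,"tz":0.3,"twist":0},{"hand":1,"tx":0,"ty":0,"tz":0,"twist":0}]' | sed -n 2,6p
python3 -c "
from h import *
tilt()"
```

```text
tcp_pos: [0.6086, -0.1922, 0.2627]
tool_rot: [-0.001, 0.074, 0.997, 0.0]
ft_force: [-7.7, 0.0, 0.7]
gripper_width: 0.0132
grip_force: 41.7
tilt by position 59 miss px 0.6 by direction 65 n 46
```

```bash
python3 -m jog '[{"hand":1,"tx":1.5,"ty":0,"tz":0,"twist":0},{"hand":1,"tx":0,"ty":0,"tz":-2,"twist":0},{"hand":1,"tx":0,"ty":0,"tz":-3,"twist":0},{"hand":1,"tx":0,"ty":0,"tz":-3.5,"twist":0},{"hand":1,"tx":0,"ty":0,"tz":-3.5,"twist":0}]' | sed -n 2,6p
python3 -m jog '[{"hand":1,"tx":0,"ty":0,"tz":0,"twist":-4.3},{"hand":1,"tx":0,"ty":0,"tz":0,"twist":-4.2},{"hand":1,"tx":0,"ty":3,"tz":0,"twist":0},{"hand":1,"tx":0,"ty":3,"tz":0,"twist":0},{"hand":1,"tx":0,"ty":3,"tz":0,"twist":0}]' | sed -n 2,6p
for i in 1 2; do python3 -m jog '[{"hand":1,"tx":0,"ty":3.6,"tz":0,"twist":0},{"hand":1,"tx":0,"ty":3.6,"tz":0,"twist":0},{"hand":1,"tx":0,"ty":3.6,"tz":0,"twist":0},{"hand":1,"tx":0,"ty":3.6,"tz":0,"twist":0},{"hand":1,"tx":0,"ty":3.6,"tz":0,"twist":0}]' | sed -n 2p;done
python3 -c "
from h import *
st();tilt();pot()"
```

```text
tcp_pos: [0.5938, -0.1899, 0.3841]
tool_rot: [-0.001, 0.074, 0.997, 0.0]
ft_force: [0.2, -0.0, 0.1]
gripper_width: 0.0129
grip_force: 41.7
tcp_pos: [0.5939, -0.0993, 0.3829]
tool_rot: [-0.0, 0.0, 1.0, 0.0]
ft_force: [0.0, -0.0, -0.0]
gripper_width: 0.0127
grip_force: 41.7
tcp_pos: [0.5937, 0.0817, 0.3831]
tcp_pos: [0.5937, 0.2618, 0.383]
t 17.25 tcp [0.5937 0.2618 0.383 ] w 0.0128 F [0.4 0.3 0.4] g 41.678919196128845
[[-1.    -0.    -0.001]
 [-0.     1.    -0.   ]
 [ 0.001 -0.    -1.   ]]
tilt by position 62 miss px 0.4 by direction 63 n 63
pot [0.6165 0.3342] rms 2.538723066600067 bbox [130 164] [137 181]
```

```bash
cat > potfit.py <<'E'
from h import *
from scipy.optimize import least_squares
out=[];K=[];C=[]
for n,roi in (("top",(85,130,160,215)),("scene",(155,130,205,182))):
    c=cam(n); c["frame"]=cv2.resize(cv2.imread(f"pics/{n}0.png"),(512,384),interpolation=cv2.INTER_AREA)[:,:,::-1].copy()
    m=mask(c,(0,90,15),(18,255,200),roi); m=cv2.morphologyEx(m,cv2.MORPH_CLOSE,np.ones((7,7)))
    k=max(cv2.findContours(m,cv2.RETR_EXTERNAL,cv2.CHAIN_APPROX_NONE)[0],key=cv2.contourArea)[:,0]; K.append(k);C.append(c)
a=np.linspace(0,2*np.pi,60)
def hull(c,p): return cv2.convexHull(np.array([proj(c,[p[0]+.049*np.cos(t),p[1]+.049*np.sin(t),z]) for z in (0,.112) for t in a]).astype(np.float32))
def f(p,S=(0,1)): return np.concatenate([[cv2.pointPolygonTest(hull(C[i],p),(float(u)+.5,float(v)+.5),True) for u,v in K[i]] for i in S])
for S in ((0,1),(0,),(1,)):
    r=least_squares(lambda p:f(p,S),[.62,.315],diff_step=1e-3,loss="soft_l1"); print(S,r.x.round(4),np.sqrt(np.mean(f(r.x,S)**2)))
    if S==(0,1): best=r.x
for c,k,ro in ((C[0],K[0],(85,140,160,200)),(C[1],K[1],(140,120,215,180))):
    im=cv2.resize(c["frame"][ro[1]:ro[3],ro[0]:ro[2],::-1],None,fx=5,fy=5)
    tr=lambda P:((np.array(P)-ro[:2])*5).astype(np.int32).reshape(-1,1,2)
    cv2.polylines(im,[tr(k)],True,(255,255,0),1); cv2.polylines(im,[tr(hull(c,best)[:,0])],True,(0,255,0),1)
    cv2.polylines(im,[tr([proj(c,[best[0]+.0375*np.cos(t),best[1]+.0375*np.sin(t),.112]) for t in a])],True,(0,0,255),1); out.append(im)
cv2.imwrite("pics/pot.png",np.hstack(out))
E
python3 potfit.py
```

```text
(0, 1) [0.623  0.3305] 6.501270538214353
(0,) [0.6178 0.3205] 1.814069351176692
(1,) [0.6368 0.3533] 7.3140109482083595
```

View pics/pot.png

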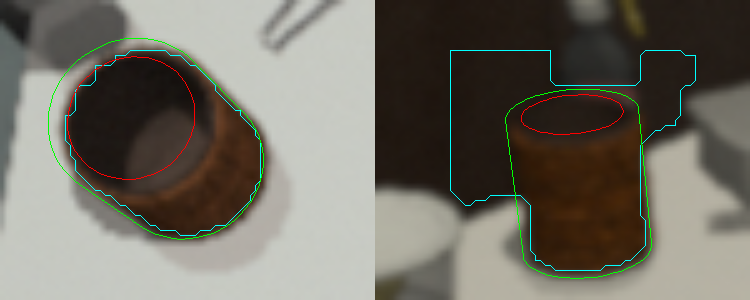

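```bash
python3 -c "
from h import *
T=cam('top');S=cam('scene')
for u,v in ((113.4,164),(115,164.5),(116,165)): print(ray(T,u,v,.112)[:2])
for u,v in ((179.6,143),(179.6,142.3)): print(ray(S,u,v,.112)[:2])
c=cam('wrist'); save(c,'w5.png',k=1.5)
"
```

```text
[0.62209044 0.32403185]
[0.62095104 0.31910006]
[0.61967095 0.31593711]
[0.62213295 0.32897548]
[0.62629875 0.33434498]
```

View pics/w5.png

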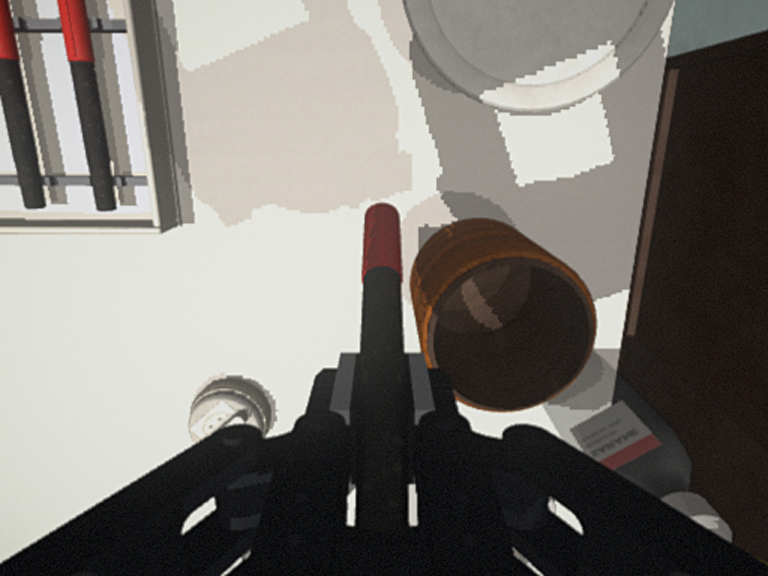

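```bash
python3 -c "
from h import *
c=cam('wrist')
for u,v in ((511,331),(425,331),(597,331),(511,250),(511,412)): print(ray(c,u/1.5,v/1.5,.112)[:2])
"
```

```text
[0.61824163 0.32878654]
[0.61819309 0.28279107]
[0.61829018 0.3747859 ]
[0.57391787 0.32532816]
[0.66754692 0.33263361]
```

```bash
python3 -m jog '[{"hand":1,"tx":-1.3,"ty":2.6,"tz":0,"twist":0},{"hand":1,"tx":-1.3,"ty":2.5,"tz":0,"twist":0},{"hand":1,"tx":-1.3,"ty":2.5,"tz":0,"twist":0},{"hand":1,"tx":0,"ty":0,"tz":1,"twist":0},{"hand":1,"tx":0,"ty":0,"tz":2,"twist":0}]' | sed -n 2p
python3 -m jog '[{"hand":1,"tx":0,"ty":0,"tz":2,"twist":0},{"hand":1,"tx":0,"ty":0,"tz":2,"twist":0},{"hand":1,"tx":0,"ty":0,"tz":1,"twist":0},{"hand":1,"tx":0,"ty":0,"tz":0,"twist":0},{"hand":1,"tx":0,"ty":0,"tz":0,"twist":0}]' | sed -n 2,5p
python3 -m jog '[{"hand":3,"tx":0,"ty":0,"tz":0,"twist":0},{"hand":4,"tx":0,"ty":0,"tz":0,"twist":0},{"hand":4,"tx":0,"ty":0,"tz":0,"twist":0},{"hand":4,"tx":0,"ty":0,"tz":0,"twist":0},{"hand":4,"tx":0,"ty":0,"tz":0,"twist":0}]' | sed -n 2,5p
python3 -m jog '[{"hand":4,"tx":0,"ty":0,"tz":-2,"twist":0},{"hand":4,"tx":0,"ty":0,"tz":-3,"twist":0},{"hand":4,"tx":2,"ty":-3,"tz":-3,"twist":0},{"hand":3,"tx":2,"ty":-3,"tz":0,"twist":0},{"hand":3,"tx":0,"ty":-1,"tz":0,"twist":0}]' | sed -n 2,5p
python3 - <<'E'
from h import *
a=cam("wrist")["frame"]; b=cam("top")["frame"][130:230,80:240]; c=cam("scene")["frame"][100:200,130:290]
b,c=[cv2.resize(x,(480,300),interpolation=cv2.INTER_CUBIC) for x in (b,c)]
a=cv2.resize(a,(320,240)); im=np.zeros((600,800,3),np.uint8); im[:240,:320]=a; im[:300,320:]=b; im[300:,320:]=c; cv2.imwrite("pics/m1.png",im[:,:,::-1])
E
```

```text
tcp_pos: [0.6339, 0.3361, 0.3553]
tcp_pos: [0.6333, 0.3353, 0.3041]
tool_rot: [-0.0, 0.0, 1.0, -0.0]
ft_force: [0.6, 0.4, 0.4]
gripper_width: 0.0131
tcp_pos: [0.6331, 0.336, 0.3042]
tool_rot: [0.0, -0.0, 1.0, 0.0]
ft_force: [0.4, 0.8, 0.2]
gripper_width: 0.0398
tcp_pos: [0.5934, 0.2673, 0.3829]
tool_rot: [0.001, 0.0, 1.0, 0.0]
ft_force: [0.2, -0.5, -1.0]
gripper_width: 0.0302
```

View pics/m1.png

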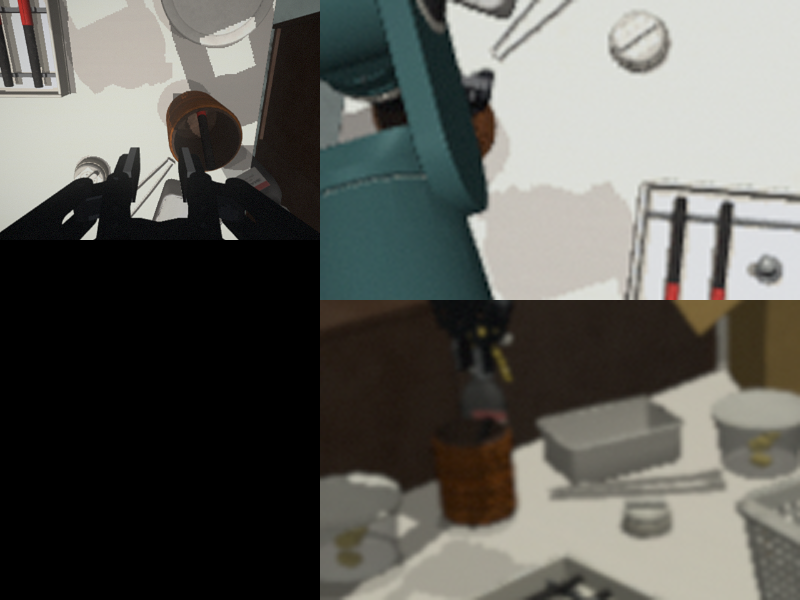

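```bash
for i in 1 2; do python3 -m jog '[{"hand":3,"tx":0.71,"ty":-3.4,"tz":0,"twist":0},{"hand":3,"tx":0.71,"ty":-3.4,"tz":0,"twist":0},{"hand":3,"tx":0.71,"ty":-3.4,"tz":0,"twist":0},{"hand":3,"tx":0.71,"ty":-3.4,"tz":0,"twist":0},{"hand":3,"tx":0.71,"ty":-3.4,"tz":0,"twist":0}]' 20| sed -n 2p;done
python3 -m jog '[{"hand":3,"tx":0,"ty":0,"tz":1,"twist":0},{"hand":3,"tx":0,"ty":0,"tz":3,"twist":0},{"hand":3,"tx":0,"ty":0,"tz":3.5,"twist":0},{"hand":3,"tx":0,"ty":0,"tz":3.5,"twist":0},{"hand":3,"tx":0,"ty":0,"tz":2,"twist":0}]' | sed -n 2p
python3 -m jog '[{"hand":3,"tx":0,"ty":0,"tz":0,"twist":0},{"hand":3,"tx":0,"ty":0,"tz":0,"twist":0},{"hand":3,"tx":0,"ty":0,"tz":0,"twist":0},{"hand":3,"tx":0,"ty":0,"tz":0,"twist":0},{"hand":3,"tx":0,"ty":0,"tz":0,"twist":0}]' | sed -n 2p
cat >> h.py <<'E'
def reds():
    c=cam("wrist"); m=mask(c,(0,130,50),(9,255,255))|mask(c,(170,130,50),(180,255,255))
    n,_,s,ce=cv2.connectedComponentsWithStats(m)
    for i in range(1,n):
        if s[i][4]>30: print(s[i],np.round(ray(c,*(ce[i]+.5),.031),4))
E
python3 -c "
from h import *
reds();pot()"
```

```text
tcp_pos: [0.5599, 0.0988, 0.3798]
tcp_pos: [0.5245, -0.0717, 0.3801]
tcp_pos: [0.5242, -0.07, 0.246]
tcp_pos: [0.5248, -0.0706, 0.252]
[ 400   56   37   77 2003] [0.4515 0.0223 0.031 ]
[ 241   58   24   76 1778] [ 0.4524 -0.071   0.031 ]
[ 476   58   36   77 2078] [0.4541 0.0667 0.031 ]
pot [0.6187 0.3224] rms 1.5404599368358796 bbox [ 98 150] [137 187]
```

```bash
python3 -m jog '[{"hand":3,"tx":0.25,"ty":0,"tz":1.5,"twist":0},{"hand":3,"tx":0,"ty":0,"tz":2,"twist":0},{"hand":3,"tx":0,"ty":0,"tz":2,"twist":0},{"hand":3,"tx":0,"ty":0,"tz":1.1,"twist":0},{"hand":3,"tx":0,"ty":0,"tz":0,"twist":0}]' | sed -n 2p
for i in 1 2; do python3 -m jog '[{"hand":1,"tx":0,"ty":0,"tz":0,"twist":0},{"hand":1,"tx":0,"ty":0,"tz":0,"twist":0},{"hand":1,"tx":0,"ty":0,"tz":0,"twist":0},{"hand":1,"tx":0,"ty":0,"tz":0,"twist":0},{"hand":1,"tx":0,"ty":0,"tz":0,"twist":0}]' 20| tail -5; done
```

```text
tcp_pos: [0.5213, -0.0706, 0.1824]
tcp_pos: [0.5221, -0.0707, 0.1853]
tool_rot: [0.001, -0.0, 1.0, -0.0]
ft_force: [-0.7, -0.3, 4.6]
gripper_width: 0.0131
grip_force: 24.7
tcp_pos: [0.5222, -0.0707, 0.1853]
tool_rot: [0.001, -0.0, 1.0, -0.0]
ft_force: [-1.3, 0.2, 6.3]
gripper_width: 0.0132
grip_force: 24.9
```

```bash
python3 -m jog '[{"hand":1,"tx":0,"ty":0,"tz":-2,"twist":0},{"hand":1,"tx":0,"ty":0,"tz":-3,"twist":0},{"hand":1,"tx":0,"ty":0,"tz":-3.5,"twist":0},{"hand":1,"tx":0,"ty":0,"tz":-3.5,"twist":0},{"hand":1,"tx":0,"ty":0,"tz":-3,"twist":0}]' | sed -n 2p
python3 -m jog '[{"hand":1,"tx":-1.4,"ty":-2.4,"tz":0,"twist":0},{"hand":1,"tx":-1.4,"ty":-2.4,"tz":0,"twist":0},{"hand":1,"tx":-1.4,"ty":-2.4,"tz":0,"twist":0},{"hand":1,"tx":-1.4,"ty":-2.4,"tz":0,"twist":0},{"hand":1,"tx":-1.4,"ty":-2.4,"tz":0,"twist":0}]' | sed -n 2p
python3 -m jog '[{"hand":1,"tx":0,"ty":0,"tz":0,"twist":4.3},{"hand":1,"tx":0,"ty":0,"tz":0,"twist":4.2},{"hand":1,"tx":0,"ty":0,"tz":0.6,"twist":0},{"hand":1,"tx":0,"ty":0,"tz":0.6,"twist":0},{"hand":1,"tx":0,"ty":0,"tz":0.5,"twist":0}]' | sed -n 2p
for i in 1 2; do python3 -m jog '[{"hand":1,"tx":0,"ty":0,"tz":0.4,"twist":0},{"hand":1,"tx":0,"ty":0,"tz":0.4,"twist":0},{"hand":1,"tx":0,"ty":0,"tz":0.4,"twist":0},{"hand":1,"tx":0,"ty":0,"tz":0.4,"twist":0},{"hand":1,"tx":0,"ty":0,"tz":0.3,"twist":0}]' | sed -n 2,6p; done
python3 -c "
from h import *
tilt()"
```

```text
tcp_pos: [0.5216, -0.0706, 0.337]
tcp_pos: [0.5923, -0.1919, 0.3346]
tcp_pos: [0.5917, -0.1904, 0.3165]
tcp_pos: [0.5919, -0.1904, 0.2989]
tool_rot: [0.001, 0.073, 0.997, -0.0]
ft_force: [0.3, -0.0, 9.0]
gripper_width: 0.0128
grip_force: 30.1
tcp_pos: [0.592, -0.1905, 0.2803]
tool_rot: [0.001, 0.073, 0.997, -0.0]
ft_force: [-3.2, 0.6, 13.7]
gripper_width: 0.0132
grip_force: 38.6
tilt by position 38 miss px 0.9 by direction 43 n 54
```

```bash
python3 -m jog '[{"hand":1,"tx":-0.3,"ty":0,"tz":0,"twist":0},{"hand":1,"tx":-0.3,"ty":0,"tz":0.3,"twist":0},{"hand":1,"tx":-0.3,"ty":0,"tz":0.4,"twist":0},{"hand":1,"tx":0,"ty":0,"tz":0.4,"twist":0},{"hand":1,"tx":0,"ty":0,"tz":0,"twist":0}]' | sed -n 2,6p
python3 -m jog '[{"hand":1,"tx":-0.3,"ty":0,"tz":0,"twist":0},{"hand":1,"tx":-0.3,"ty":0,"tz":0,"twist":0},{"hand":1,"tx":-0.2,"ty":0,"tz":0.3,"twist":0},{"hand":1,"tx":0,"ty":0,"tz":0.3,"twist":0},{"hand":1,"tx":0,"ty":0,"tz":0,"twist":0}]' | sed -n 2,6p
python3 -c "
from h import *
tilt()"
```

```text
tcp_pos: [0.6004, -0.1917, 0.2679]
tool_rot: [-0.001, 0.073, 0.997, 0.0]
ft_force: [-8.6, 0.5, 2.9]
gripper_width: 0.0128
grip_force: 43.1
tcp_pos: [0.6083, -0.1928, 0.2615]
tool_rot: [-0.001, 0.073, 0.997, 0.0]
ft_force: [-3.3, 0.1, -3.6]
gripper_width: 0.013
grip_force: 40.8
tilt by position 57 miss px 0.6 by direction 65 n 48
```

```bash
python3 -m jog '[{"hand":1,"tx":1.5,"ty":0,"tz":0,"twist":0},{"hand":1,"tx":0,"ty":0,"tz":-2,"twist":0},{"hand":1,"tx":0,"ty":0,"tz":-3,"twist":0},{"hand":1,"tx":0,"ty":0,"tz":-3.5,"twist":0},{"hand":1,"tx":0,"ty":0,"tz":-3.5,"twist":0}]' | sed -n 2p
python3 -m jog '[{"hand":1,"tx":0,"ty":0,"tz":0,"twist":-4.3},{"hand":1,"tx":0,"ty":0,"tz":0,"twist":-4.2},{"hand":1,"tx":0,"ty":3,"tz":0,"twist":0},{"hand":1,"tx":0,"ty":3,"tz":0,"twist":0},{"hand":1,"tx":0,"ty":3,"tz":0,"twist":0}]' | sed -n 2p
for i in 1 2; do python3 -m jog '[{"hand":1,"tx":0,"ty":3.6,"tz":0,"twist":0},{"hand":1,"tx":0,"ty":3.6,"tz":0,"twist":0},{"hand":1,"tx":0,"ty":3.6,"tz":0,"twist":0},{"hand":1,"tx":0,"ty":3.6,"tz":0,"twist":0},{"hand":1,"tx":0,"ty":3.6,"tz":0,"twist":0}]' | sed -n 2p;done
python3 - <<'E'
from h import *
st();tilt()
c=cam("wrist"); cv2.imwrite("pics/w6.png",c["frame"][:,:,::-1])
a=cv2.imread("pics/w5.png"); a=cv2.resize(a,(512,384),interpolation=cv2.INTER_AREA)[:,:,::-1]
# pot shift vs w5 by orange-brown mask bbox
for im in (a,c["frame"]):
    d=dict(c); d["frame"]=im.copy(); m=mask(d,(5,140,40),(20,255,255),(270,130,420,290)); v,u=np.nonzero(m); print(len(u),np.percentile(u,[1,50,99]),np.percentile(v,[1,50,99]))
E
```

```text
tcp_pos: [0.5935, -0.1906, 0.3832]
tcp_pos: [0.5936, -0.1, 0.3821]
tcp_pos: [0.5933, 0.081, 0.3823]
tcp_pos: [0.5933, 0.261, 0.3822]
t 27.1667 tcp [0.5933 0.261  0.3822] w 0.013 F [ 1.6 -0.  -0.3] g 41.1292165517807
[[-1.    -0.002  0.   ]
 [-0.002  1.     0.   ]
 [-0.     0.    -1.   ]]
tilt by position 61 miss px 0.3 by direction 66 n 64
1583 [275.   309.   394.18] [154.   178.   265.18]
1550 [270. 305. 386.] [152.49 177.   232.  ]
```

```bash
python3 -m jog '[{"hand":1,"tx":-1.3,"ty":1.9,"tz":0,"twist":0},{"hand":1,"tx":-1.3,"ty":1.8,"tz":0,"twist":0},{"hand":1,"tx":-1.3,"ty":1.8,"tz":0,"twist":0},{"hand":1,"tx":0,"ty":0,"tz":1,"twist":0},{"hand":1,"tx":0,"ty":0,"tz":2,"twist":0}]' | sed -n 2p
python3 -m jog '[{"hand":1,"tx":0,"ty":0,"tz":2,"twist":0},{"hand":1,"tx":0,"ty":0,"tz":2,"twist":0},{"hand":1,"tx":0,"ty":0,"tz":1,"twist":0},{"hand":1,"tx":0,"ty":0,"tz":0,"twist":0},{"hand":1,"tx":0,"ty":0,"tz":0,"twist":0}]' | sed -n 2,5p
python3 -m jog '[{"hand":3,"tx":0,"ty":0,"tz":0,"twist":0},{"hand":4,"tx":0,"ty":0,"tz":0,"twist":0},{"hand":4,"tx":0,"ty":0,"tz":0,"twist":0},{"hand":4,"tx":0,"ty":0,"tz":0,"twist":0},{"hand":4,"tx":0,"ty":0,"tz":0,"twist":0}]' | sed -n 2,5p
python3 -m jog '[{"hand":4,"tx":0,"ty":0,"tz":-2,"twist":0},{"hand":4,"tx":0,"ty":0,"tz":-3,"twist":0},{"hand":4,"tx":2,"ty":-2.5,"tz":-3,"twist":0},{"hand":3,"tx":2,"ty":-2.5,"tz":0,"twist":0},{"hand":3,"tx":0,"ty":-0.5,"tz":0,"twist":0}]' | sed -n 2,5p
python3 - <<'E'
from h import *
c=cam("wrist"); cv2.imwrite("pics/w7.png",c["frame"][:,:,::-1])
m=mask(c,(5,140,40),(20,255,255),(270,130,420,290)); v,u=np.nonzero(m); print(len(u),np.percentile(u,[1,50,99]),np.percentile(v,[1,50,99]))
reds()
E
```

```text
tcp_pos: [0.6333, 0.3146, 0.3537]
tcp_pos: [0.6328, 0.3138, 0.3024]
tool_rot: [-0.0, -0.0, 1.0, -0.0]
ft_force: [1.4, -0.0, 0.1]
gripper_width: 0.0129
tcp_pos: [0.6328, 0.314, 0.3028]
tool_rot: [0.0, -0.0, 1.0, 0.0]
ft_force: [-0.6, -0.8, 0.4]
gripper_width: 0.0398
tcp_pos: [0.5919, 0.2582, 0.3836]
tool_rot: [0.001, 0.0, 1.0, 0.0]
ft_force: [0.6, -0.1, -0.7]
gripper_width: 0.0301
1024 [274.   328.   393.77] [146.   168.   238.77]
[  0   0  12  40 326] [0.4601 0.036  0.031 ]
[ 38   0  24  42 702] [0.4578 0.0773 0.031 ]
[320 172  15  13 116] [0.6032 0.3348 0.031 ]
```

```bash
for i in 1 2; do python3 -m jog '[{"hand":3,"tx":0.7,"ty":-2.36,"tz":0,"twist":0},{"hand":3,"tx":0.7,"ty":-2.36,"tz":0,"twist":0},{"hand":3,"tx":0.7,"ty":-2.36,"tz":0,"twist":0},{"hand":3,"tx":0.7,"ty":-2.36,"tz":0,"twist":0},{"hand":3,"tx":0.7,"ty":-2.36,"tz":0,"twist":0}]' 20| sed -n 2p;done
python3 -m jog '[{"hand":3,"tx":0,"ty":0,"tz":1,"twist":0},{"hand":3,"tx":0,"ty":0,"tz":3,"twist":0},{"hand":3,"tx":0,"ty":0,"tz":3.5,"twist":0},{"hand":3,"tx":0,"ty":0,"tz":3.5,"twist":0},{"hand":3,"tx":0,"ty":0,"tz":2,"twist":0}]' | sed -n 2p
python3 -m jog '[{"hand":3,"tx":0,"ty":0,"tz":0,"twist":0},{"hand":3,"tx":0,"ty":0,"tz":0,"twist":0},{"hand":3,"tx":0,"ty":0,"tz":0,"twist":0},{"hand":3,"tx":0,"ty":0,"tz":0,"twist":0},{"hand":3,"tx":0,"ty":0,"tz":0,"twist":0}]' | sed -n 2p
python3 - <<'E'
from h import *
st();reds();pot()
for n in ("top","scene"):
    c=cam(n); m=mask(c,(0,130,50),(4,255,255))|mask(c,(170,130,50),(180,255,255)); k,_,s,ce=cv2.connectedComponentsWithStats(m)
    print(n,[(s[i].tolist(),ce[i].round().tolist()) for i in range(1,k) if s[i][4]>8])
    b=cv2.resize(cv2.imread(f"pics/{n}0.png"),(512,384),interpolation=cv2.INTER_AREA)[:,:,::-1]
    r=(85,130,165,215) if n=="top" else (150,120,215,185)
    d=np.abs(c["frame"].astype(int)-b)[r[1]:r[3],r[0]:r[2]].max(2)>45; k,_,s,ce=cv2.connectedComponentsWithStats(d.astype(np.uint8))
    print(" diff",[(s[i].tolist(),(ce[i]+r[:2]).round().tolist()) for i in range(1,k) if s[i][4]>6])
E
```

```text
tcp_pos: [0.559, 0.1419, 0.3801]
tcp_pos: [0.5241, 0.0237, 0.3803]
tcp_pos: [0.5235, 0.0249, 0.2463]
tcp_pos: [0.5243, 0.0244, 0.2525]
t 30.7 tcp [0.5243 0.0244 0.2525] w 0.0302 F [0.1 0.  1. ] g 0.0
[[-1.    -0.     0.002]
 [-0.     1.     0.   ]
 [-0.002  0.    -1.   ]]
[ 244   57   25   76 1797] [0.4515 0.026  0.031 ]
[ 321   60   29   76 1823] [0.4529 0.071  0.031 ]
pot [0.6145 0.3207] rms 1.4984249653534283 bbox [ 98 151] [138 188]
top [([116, 175, 6, 4, 15], [118.0, 177.0]), ([342, 177, 25, 25, 305], [354.0, 189.0]), ([196, 224, 4, 4, 13], [197.0, 226.0]), ([211, 226, 4, 4, 12], [212.0, 227.0])]
 diff [([11, 19, 42, 19, 144], [114.0, 155.0]), ([32, 41, 7, 5, 16], [120.0, 173.0]), ([30, 48, 23, 12, 50], [128.0, 186.0]), ([23, 52, 6, 4, 9], [111.0, 183.0]), ([68, 62, 12, 23, 210], [160.0, 204.0])]
scene [([453, 62, 9, 7, 49], [457.0, 65.0]), ([447, 82, 12, 9, 94], [453.0, 86.0]), ([185, 202, 12, 7, 39], [191.0, 205.0]), ([195, 207, 12, 7, 51], [201.0, 210.0]), ([336, 236, 29, 21, 320], [350.0, 247.0])]
 diff [([51, 14, 14, 3, 29], [207.0, 135.0]), ([48, 19, 17, 46, 552], [208.0, 159.0]), ([43, 35, 2, 6, 7], [194.0, 157.0])]
```

```bash
python3 -m jog '[{"hand":3,"tx":0.22,"ty":0.1,"tz":1.5,"twist":0},{"hand":3,"tx":0,"ty":0,"tz":2,"twist":0},{"hand":3,"tx":0,"ty":0,"tz":2,"twist":0},{"hand":3,"tx":0,"ty":0,"tz":1.1,"twist":0},{"hand":3,"tx":0,"ty":0,"tz":0,"twist":0}]' | sed -n 2p
for i in 1 2; do python3 -m jog '[{"hand":1,"tx":0,"ty":0,"tz":0,"twist":0},{"hand":1,"tx":0,"ty":0,"tz":0,"twist":0},{"hand":1,"tx":0,"ty":0,"tz":0,"twist":0},{"hand":1,"tx":0,"ty":0,"tz":0,"twist":0},{"hand":1,"tx":0,"ty":0,"tz":0,"twist":0}]' 20| tail -5; done
python3 -m jog '[{"hand":1,"tx":0,"ty":0,"tz":-2,"twist":0},{"hand":1,"tx":0,"ty":0,"tz":-3,"twist":0},{"hand":1,"tx":0,"ty":0,"tz":-3.5,"twist":0},{"hand":1,"tx":0,"ty":0,"tz":-3.5,"twist":0},{"hand":1,"tx":0,"ty":0,"tz":-3,"twist":0}]'
for i in 1 2; do python3 -m jog '[{"hand":1,"tx":-0.7,"ty":-2.15,"tz":0,"twist":0},{"hand":1,"tx":-0.7,"ty":-2.15,"tz":0,"twist":0},{"hand":1,"tx":-0.7,"ty":-2.15,"tz":0,"twist":0},{"hand":1,"tx":-0.7,"ty":-2.15,"tz":0,"twist":0},{"hand":1,"tx":-0.7,"ty":-2.15,"tz":0,"twist":0}]' | sed -n 2p; done
```

```text
tcp_pos: [0.521, 0.0253, 0.1826]
tcp_pos: [0.5219, 0.0253, 0.1857]
tool_rot: [0.001, -0.0, 1.0, 0.0]
ft_force: [-0.5, -0.3, 4.9]
gripper_width: 0.0129
grip_force: 24.6
tcp_pos: [0.5219, 0.0253, 0.1857]
tool_rot: [0.001, -0.0, 1.0, -0.0]
ft_force: [-1.3, -0.8, 6.9]
gripper_width: 0.0132
grip_force: 24.9
time: 32.57
tcp_pos: [0.5214, 0.0253, 0.3374]
tool_rot: [0.001, -0.0, 1.0, -0.0]
ft_force: [0.2, 0.6, 0.2]
gripper_width: 0.013
grip_force: 24.0
tcp_pos: [0.5568, -0.0832, 0.3351]
tcp_pos: [0.5918, -0.1909, 0.3349]
```

```bash
python3 -m jog '[{"hand":1,"tx":0,"ty":0,"tz":0,"twist":4.3},{"hand":1,"tx":0,"ty":0,"tz":0,"twist":4.2},{"hand":1,"tx":0,"ty":0,"tz":0.6,"twist":0},{"hand":1,"tx":0,"ty":0,"tz":0.6,"twist":0},{"hand":1,"tx":0,"ty":0,"tz":0.5,"twist":0}]' | sed -n 2p
for i in 1 2; do python3 -m jog '[{"hand":1,"tx":0,"ty":0,"tz":0.4,"twist":0},{"hand":1,"tx":0,"ty":0,"tz":0.4,"twist":0},{"hand":1,"tx":0,"ty":0,"tz":0.4,"twist":0},{"hand":1,"tx":0,"ty":0,"tz":0.4,"twist":0},{"hand":1,"tx":0,"ty":0,"tz":0.3,"twist":0}]' | sed -n 2,6p; done
python3 -m jog '[{"hand":1,"tx":-0.3,"ty":0,"tz":0,"twist":0},{"hand":1,"tx":-0.3,"ty":0,"tz":0.3,"twist":0},{"hand":1,"tx":-0.3,"ty":0,"tz":0.4,"twist":0},{"hand":1,"tx":0,"ty":0,"tz":0.4,"twist":0},{"hand":1,"tx":0,"ty":0,"tz":0,"twist":0}]' | sed -n 2,6p
python3 -m jog '[{"hand":1,"tx":-0.3,"ty":0,"tz":0,"twist":0},{"hand":1,"tx":-0.3,"ty":0,"tz":0,"twist":0},{"hand":1,"tx":-0.2,"ty":0,"tz":0.3,"twist":0},{"hand":1,"tx":0,"ty":0,"tz":0.3,"twist":0},{"hand":1,"tx":0,"ty":0,"tz":0,"twist":0}]' | sed -n 2,6p
python3 -c "
from h import *
tilt();pot()
print(lid(cam('wrist'),.006))"
```

```text
tcp_pos: [0.5915, -0.1895, 0.3169]
tcp_pos: [0.5918, -0.1895, 0.2993]
tool_rot: [0.001, 0.073, 0.997, -0.0]
ft_force: [0.4, -0.4, 9.6]
gripper_width: 0.0131
grip_force: 30.0
tcp_pos: [0.5918, -0.1895, 0.2807]
tool_rot: [0.001, 0.073, 0.997, -0.0]
ft_force: [-2.1, 0.4, 12.1]
gripper_width: 0.0132
grip_force: 38.4
tcp_pos: [0.6003, -0.1908, 0.2684]
tool_rot: [-0.001, 0.073, 0.997, 0.0]
ft_force: [-6.7, 0.9, 3.6]
gripper_width: 0.0128
grip_force: 43.5
tcp_pos: [0.6082, -0.1919, 0.262]
tool_rot: [-0.001, 0.073, 0.997, 0.0]
ft_force: [-2.4, -0.0, -2.4]
gripper_width: 0.0131
grip_force: 41.5
tilt by position 57 miss px 0.1 by direction 66 n 49
pot [0.6145 0.3206] rms 1.4991681181188343 bbox [ 98 151] [138 188]
(0.4972322998046875, -0.27546542358398435, [74.8408203125, 164.73910522460938], -0.04772186279296875)
```

```bash
python3 -m jog '[{"hand":1,"tx":1.5,"ty":0,"tz":0,"twist":0},{"hand":1,"tx":0,"ty":0,"tz":-2,"twist":0},{"hand":1,"tx":0,"ty":0,"tz":-3,"twist":0},{"hand":1,"tx":0,"ty":0,"tz":-3.5,"twist":0},{"hand":1,"tx":0,"ty":0,"tz":-3.5,"twist":0}]' | sed -n 2p
python3 -m jog '[{"hand":1,"tx":0,"ty":0,"tz":0,"twist":-4.3},{"hand":1,"tx":0,"ty":0,"tz":0,"twist":-4.2},{"hand":1,"tx":0,"ty":3,"tz":0,"twist":0},{"hand":1,"tx":0,"ty":3,"tz":0,"twist":0},{"hand":1,"tx":0,"ty":3,"tz":0,"twist":0}]' | sed -n 2p
for i in 1 2; do python3 -m jog '[{"hand":1,"tx":0,"ty":3.6,"tz":0,"twist":0},{"hand":1,"tx":0,"ty":3.6,"tz":0,"twist":0},{"hand":1,"tx":0,"ty":3.6,"tz":0,"twist":0},{"hand":1,"tx":0,"ty":3.6,"tz":0,"twist":0},{"hand":1,"tx":0,"ty":3.6,"tz":0,"twist":0}]' | sed -n 2p;done
python3 - <<'E'
from h import *
st();tilt()
c=cam("wrist"); cv2.imwrite("pics/w8.png",c["frame"][:,:,::-1])
m=mask(c,(5,140,40),(20,255,255),(270,130,420,290)); v,u=np.nonzero(m); print(len(u),np.percentile(u,[1,50,99]),np.percentile(v,[1,50,99]))
reds()
# ASCII of pot area, brightness/red classes
f=c["frame"]; h=cv2.cvtColor(f,cv2.COLOR_RGB2HSV)
for v in range(140,290,6):
    print("".join("R" if (h[v,u,0]<5 or h[v,u,0]>170) and h[v,u,1]>110 and h[v,u,2]>25 else "b" if h[v,u,1]>110 and h[v,u,2]>40 else "#" if h[v,u,1]<70 and h[v,u,2]<55 else "d" if h[v,u,2]<90 else "." for u in range(230,420,3)))
E
```

```text
tcp_pos: [0.5934, -0.1898, 0.384]
tcp_pos: [0.5934, -0.0992, 0.3829]
tcp_pos: [0.5932, 0.0818, 0.3831]
tcp_pos: [0.5932, 0.2619, 0.383]
t 37.3 tcp [0.5932 0.2619 0.383 ] w 0.0131 F [0.4 0.1 0.2] g 41.657583117485046
[[-1.    -0.001  0.001]
 [-0.001  1.     0.   ]
 [-0.001  0.    -1.   ]]
tilt by position 61 miss px 0.2 by direction 65 n 64
1273 [270. 305. 383.] [147. 168. 232.]
[ 32   0  24  41 689] [0.4581 0.0773 0.031 ]
[243 135   6  34  74] [0.5734 0.256  0.031 ]
[246 154  23  32 229] [0.592  0.2709 0.031 ]
[313 172  16  14 121] [0.6028 0.3346 0.031 ]
.....R.RRRRR....................................................
.....R.RRRRR.........bbdbbbbbbbbb...............................
.....RRRRRRR.....dbbbbbbbbbbbbbbbbbb............................
.....RRRRRRRR..bbdbbbbbbbbbbbbbbbbbbbbb.........................
.....RRRRRRRR.bdbdbbbbbbbbbbbbbbbbbbbbbbbd......................
.....RRRRRRRRbbbbbbbbbbbbbbbd#ddddddddddbbbb...................d
....RR#####RRbbbbbbbbbbddd#RRRRRdd#d#d####ddbbb................#
....dd#######bdbbbbbbbd###RR###Rdddddddd#d###ddbb..............d
....ddd######bbbbbb
[... 385 characters left out ...]
bd##dd#d###########d#d#####dd#d######b.........ddd
....#########bb.#d##dd###########d#dd##d####d##dd#d.........###d
ddd############dddd##dd###########d#d####ddd#d###dd.........b###
ddd############ddd#dddd###########d#d##d#ddd#####...........d###
dd#############ddddd##d###########ddd#d#######dd...........d#dd#
dd#############dddd##d#d#########d##d#d#ddd##b............###dd#
dd##############dddd#################d#d##d...............######
dd##############dddd###d############d#d..................d######
d###############dddd#####................................d..d###
.###############.ddd#######...........................d.dd....##
d###################d#######.........d####d.........d...ddd.....
```

```bash
python3 -m jog '[{"hand":1,"tx":-1.5,"ty":1.2,"tz":0,"twist":0},{"hand":1,"tx":-1.5,"ty":1.2,"tz":0,"twist":0},{"hand":1,"tx":-1.4,"ty":1.2,"tz":0,"twist":0},{"hand":1,"tx":0,"ty":0,"tz":1,"twist":0},{"hand":1,"tx":0,"ty":0,"tz":2,"twist":0}]' | sed -n 2p
python3 -m jog '[{"hand":1,"tx":0,"ty":0,"tz":2,"twist":0},{"hand":1,"tx":0,"ty":0,"tz":2,"twist":0},{"hand":1,"tx":0,"ty":0,"tz":1,"twist":0},{"hand":1,"tx":0,"ty":0,"tz":0,"twist":0},{"hand":1,"tx":0,"ty":0,"tz":0,"twist":0}]' | sed -n 2,5p
python3 -m jog '[{"hand":3,"tx":0,"ty":0,"tz":0,"twist":0},{"hand":4,"tx":0,"ty":0,"tz":0,"twist":0},{"hand":4,"tx":0,"ty":0,"tz":0,"twist":0},{"hand":4,"tx":0,"ty":0,"tz":0,"twist":0},{"hand":4,"tx":0,"ty":0,"tz":0,"twist":0}]' | sed -n 2,5p
python3 -m jog '[{"hand":4,"tx":0,"ty":0,"tz":-2,"twist":0},{"hand":4,"tx":0,"ty":0,"tz":-3,"twist":0},{"hand":4,"tx":2.2,"ty":-2,"tz":-3,"twist":0},{"hand":3,"tx":2.2,"ty":-1.6,"tz":0,"twist":0},{"hand":3,"tx":0,"ty":0,"tz":0,"twist":0}]' | sed -n 2,5p
cat >> h.py <<'E'
def asc(fn):
    c=cam("wrist"); cv2.imwrite("pics/"+fn,c["frame"][:,:,::-1]); h=cv2.cvtColor(c["frame"],cv2.COLOR_RGB2HSV).astype(int)
    for v in range(140,290,6):
        print("".join("R" if (h[v,u,0]<5 or h[v,u,0]>170) and h[v,u,1]>110 and h[v,u,2]>25 else "b" if h[v,u,1]>110 and h[v,u,2]>40 else "#" if h[v,u,1]<70 and h[v,u,2]<55 else "d" if h[v,u,2]<90 else "." for u in range(230,420,3)))
E
python3 -c "
from h import *
reds();asc('w9.png')"
```

```text
tcp_pos: [0.6383, 0.2954, 0.3545]
tcp_pos: [0.6377, 0.2953, 0.3026]
tool_rot: [0.0, 0.0, 1.0, 0.0]
ft_force: [2.9, 1.4, -1.4]
gripper_width: 0.0132
tcp_pos: [0.6375, 0.2959, 0.303]
tool_rot: [0.0, -0.0, 1.0, -0.0]
ft_force: [-0.6, 0.4, 0.1]
gripper_width: 0.0401
tcp_pos: [0.5918, 0.2586, 0.3853]
tool_rot: [0.001, 0.0, 1.0, 0.0]
ft_force: [-0.9, 0.3, -0.7]
gripper_width: 0.0301
[ 39   0  24  43 701] [0.457  0.0772 0.031 ]
[315 172  19  15 165] [0.6039 0.3333 0.031 ]
................................................................
......................bbddbbbbbbbbd.............................
..................dbbdbbbbbbbbbbbbbbbd..........................
................dddbbbbddbbbbbbbbbbbbbbb........................
...............ddddbdbdbbbbbbbbbbbbbbbbbbbb.....................
..............bdddddddbbbbbbbdddd#d#ddddddbbbb..................
.............bdddddbbbbbdd##RRRRRRRddd#d####d#bbd...............
.............bdddddbbd#######dR##bR#d#dd#d#dddddbb..............
.............bddddbbd########d####dddddddd#dd##d##bd...........d
.............bbddbd#########dd######dddddd###
[... 294 characters left out ...]
bbd#############dd###dd#dddddd#ddd#d##b.........##
...............bd############d#########ddd###d###d#d.........d##
...............bbd###ddd############dd##d#d#dd####dddd.d.....ddd
................bdd##dddd###########dddd#d##d##ddddd..ddd....#d#
..................####ddd####dd#####dd####dd#dddd...d.d.d...####
................d..###dddd#########d#d#dd####dd....d........####
...................####ddd#########d#d#####d...d....d.......####
...................####dddd###d#######d....................d####
...................#####dddd####d.........................ddddd#
.......d...........#####d#########.....................ddddddddd
............d......d########d#####d#...........dd..ddddddddddddd
```

```bash
for i in 1 2; do python3 -m jog '[{"hand":3,"tx":0.7,"ty":-1.88,"tz":0,"twist":0},{"hand":3,"tx":0.7,"ty":-1.88,"tz":0,"twist":0},{"hand":3,"tx":0.7,"ty":-1.88,"tz":0,"twist":0},{"hand":3,"tx":0.7,"ty":-1.88,"tz":0,"twist":0},{"hand":3,"tx":0.7,"ty":-1.88,"tz":0,"twist":0}]' 20| sed -n 2p;done
python3 -m jog '[{"hand":3,"tx":0,"ty":0,"tz":1,"twist":0},{"hand":3,"tx":0,"ty":0,"tz":3,"twist":0},{"hand":3,"tx":0,"ty":0,"tz":3.5,"twist":0},{"hand":3,"tx":0,"ty":0,"tz":3.5,"twist":0},{"hand":3,"tx":0,"ty":0,"tz":2,"twist":0}]' | sed -n 2p
python3 -m jog '[{"hand":3,"tx":0,"ty":0,"tz":0,"twist":0},{"hand":3,"tx":0,"ty":0,"tz":0,"twist":0},{"hand":3,"tx":0,"ty":0,"tz":0,"twist":0},{"hand":3,"tx":0,"ty":0,"tz":0,"twist":0},{"hand":3,"tx":0,"ty":0,"tz":0,"twist":0}]' | sed -n 2p
python3 -c "
from h import *
reds();pot();print(lid(cam('top'),.006))"
```

```text
tcp_pos: [0.5591, 0.1659, 0.3817]
tcp_pos: [0.5241, 0.0717, 0.3819]
tcp_pos: [0.5235, 0.0727, 0.2478]
tcp_pos: [0.5243, 0.0724, 0.2541]
[ 242   60   24   75 1752] [0.4528 0.0728 0.031 ]
pot [0.615  0.3164] rms 1.4689488368900026 bbox [100 151] [139 188]
(0.45379302978515623, -0.33144989013671877, [157.09344482421875, 269.41949462890625], 0.034889593720436096)
```

```bash
python3 -m jog '[{"hand":3,"tx":0.22,"ty":0.05,"tz":1.6,"twist":0},{"hand":3,"tx":0,"ty":0,"tz":2,"twist":0},{"hand":3,"tx":0,"ty":0,"tz":2,"twist":0},{"hand":3,"tx":0,"ty":0,"tz":1.15,"twist":0},{"hand":3,"tx":0,"ty":0,"tz":0,"twist":0}]' | sed -n 2p
for i in 1 2; do python3 -m jog '[{"hand":1,"tx":0,"ty":0,"tz":0,"twist":0},{"hand":1,"tx":0,"ty":0,"tz":0,"twist":0},{"hand":1,"tx":0,"ty":0,"tz":0,"twist":0},{"hand":1,"tx":0,"ty":0,"tz":0,"twist":0},{"hand":1,"tx":0,"ty":0,"tz":0,"twist":0}]' 20| tail -5; done
python3 -m jog '[{"hand":1,"tx":0,"ty":0,"tz":-2,"twist":0},{"hand":1,"tx":0,"ty":0,"tz":-3,"twist":0},{"hand":1,"tx":0,"ty":0,"tz":-3.5,"twist":0},{"hand":1,"tx":0,"ty":0,"tz":-3.5,"twist":0},{"hand":1,"tx":0,"ty":0,"tz":-3,"twist":0}]' | sed -n 2p
for i in 1 2; do python3 -m jog '[{"hand":1,"tx":-0.7,"ty":-2.63,"tz":0,"twist":0},{"hand":1,"tx":-0.7,"ty":-2.63,"tz":0,"twist":0},{"hand":1,"tx":-0.7,"ty":-2.63,"tz":0,"twist":0},{"hand":1,"tx":-0.7,"ty":-2.63,"tz":0,"twist":0},{"hand":1,"tx":-0.7,"ty":-2.63,"tz":0,"twist":0}]' | sed -n 2p; done
```

```text
tcp_pos: [0.5211, 0.0727, 0.1827]
tcp_pos: [0.522, 0.0728, 0.1858]
tool_rot: [0.001, 0.0, 1.0, 0.0]
ft_force: [-1.6, -0.4, 4.8]
gripper_width: 0.0133
grip_force: 24.7
tcp_pos: [0.522, 0.0728, 0.1858]
tool_rot: [0.001, -0.0, 1.0, 0.0]
ft_force: [-0.7, -0.6, 7.3]
gripper_width: 0.013
grip_force: 25.0
tcp_pos: [0.5215, 0.0728, 0.3375]
tcp_pos: [0.5568, -0.06, 0.3352]
tcp_pos: [0.5918, -0.1916, 0.335]
```

```bash
python3 -m jog '[{"hand":1,"tx":0,"ty":0,"tz":0,"twist":4.3},{"hand":1,"tx":0,"ty":0,"tz":0,"twist":4.2},{"hand":1,"tx":0,"ty":0,"tz":0.6,"twist":0},{"hand":1,"tx":0,"ty":0,"tz":0.6,"twist":0},{"hand":1,"tx":0,"ty":0,"tz":0.5,"twist":0}]' | sed -n 2p
for i in 1 2; do python3 -m jog '[{"hand":1,"tx":0,"ty":0,"tz":0.4,"twist":0},{"hand":1,"tx":0,"ty":0,"tz":0.4,"twist":0},{"hand":1,"tx":0,"ty":0,"tz":0.4,"twist":0},{"hand":1,"tx":0,"ty":0,"tz":0.4,"twist":0},{"hand":1,"tx":0,"ty":0,"tz":0.3,"twist":0}]' | sed -n 4p; done
python3 -m jog '[{"hand":1,"tx":-0.3,"ty":0,"tz":0,"twist":0},{"hand":1,"tx":-0.3,"ty":0,"tz":0.3,"twist":0},{"hand":1,"tx":-0.3,"ty":0,"tz":0.4,"twist":0},{"hand":1,"tx":0,"ty":0,"tz":0.4,"twist":0},{"hand":1,"tx":0,"ty":0,"tz":0,"twist":0}]' | sed -n 4p
python3 -m jog '[{"hand":1,"tx":-0.3,"ty":0,"tz":0,"twist":0},{"hand":1,"tx":-0.3,"ty":0,"tz":0,"twist":0},{"hand":1,"tx":-0.2,"ty":0,"tz":0.3,"twist":0},{"hand":1,"tx":0,"ty":0,"tz":0.3,"twist":0},{"hand":1,"tx":0,"ty":0,"tz":0,"twist":0}]' | sed -n 2,6p
python3 -m jog '[{"hand":1,"tx":1.5,"ty":0,"tz":0,"twist":0},{"hand":1,"tx":0,"ty":0,"tz":-2,"twist":0},{"hand":1,"tx":0,"ty":0,"tz":-3,"twist":0},{"hand":1,"tx":0,"ty":0,"tz":-3.5,"twist":0},{"hand":1,"tx":0,"ty":0,"tz":-3.5,"twist":0}]' | sed -n 2p
python3 -m jog '[{"hand":1,"tx":0,"ty":0,"tz":0,"twist":-4.3},{"hand":1,"tx":0,"ty":0,"tz":0,"twist":-4.2},{"hand":1,"tx":0,"ty":3,"tz":0,"twist":0},{"hand":1,"tx":0,"ty":3,"tz":0,"twist":0},{"hand":1,"tx":0,"ty":3,"tz":0,"twist":0}]' | sed -n 2p
for i in 1 2; do python3 -m jog '[{"hand":1,"tx":0,"ty":3.6,"tz":0,"twist":0},{"hand":1,"tx":0,"ty":3.6,"tz":0,"twist":0},{"hand":1,"tx":0,"ty":3.6,"tz":0,"twist":0},{"hand":1,"tx":0,"ty":3.6,"tz":0,"twist":0},{"hand":1,"tx":0,"ty":3.6,"tz":0,"twist":0}]' | sed -n 2p;done
python3 -c "
from h import *
st();tilt();asc('w10.png')"
```

```text
tcp_pos: [0.5916, -0.19, 0.317]
ft_force: [-0.6, 0.1, 9.8]
ft_force: [-2.7, 1.4, 12.5]
ft_force: [-5.6, 1.5, 2.5]
tcp_pos: [0.6082, -0.1923, 0.2623]
tool_rot: [-0.001, 0.073, 0.997, 0.0]
ft_force: [-6.2, 0.2, 1.3]
gripper_width: 0.0129
grip_force: 42.4
tcp_pos: [0.5934, -0.1901, 0.3835]
tcp_pos: [0.5934, -0.0995, 0.3824]
tcp_pos: [0.5932, 0.0815, 0.3826]
tcp_pos: [0.5931, 0.2616, 0.3825]
t 47.2833 tcp [0.5931 0.2616 0.3825] w 0.013 F [ 0.1 -0.  -0.7] g 42.225088477134705
[[-1.    -0.002 -0.   ]
 [-0.002  1.    -0.   ]
 [ 0.    -0.    -1.   ]]
tilt by position 63 miss px 0.5 by direction 67 n 62
......R.RRR.....................................................
.....RRRRRRR........dbbbdbbbbbb.................................
.....RRRRRRR.....bbbbbbdbbbbbbbbbbd.............................
.....RRRRRRR...bdbbbbbbbdbbbbbbbbbbbb...........................
.....RRRRRRRRbdddbbbbbbbbbbbbbbbbbbbbbbd........................
.....RRRRRRRRdbbbbbbbbbbbbbbdddddd##dbbbbb......................
....RRRRRRRRRbbbbbbbbbbdddRRRRRRd#ddd##d#dbbb..................#
....Rdd#####Rbbbbbbbdd####RbRRRR#dd#d######
[... 426 characters left out ...]
##d#########d########dd#d#d########d...........#dd
....#########d############d#d########ddd##d######b..........d##d
ddd############ddd########d#####dd#ddddd###d####d...........dd##
ddd############ddd########d######d###d#d#dd####d............d#d#
dd#############dddd#######d#####d#d##########db...........dd####
dd#############dddd#######d#d####d###dd#dd##b.............###dd#
dd#############ddddd######d#####d####d###dd...............######
dd##############ddddd#d###d######d##ddd...................######
d###############dddd#d###................................d..d###
.###############.#d########...........................d.dd....##
############################.........#####d........d...d.dd..d.d
```

```bash
python3 -m jog '[{"hand":1,"tx":-1.5,"ty":2.6,"tz":0,"twist":0},{"hand":1,"tx":-1.5,"ty":2.6,"tz":0,"twist":0},{"hand":1,"tx":-1.4,"ty":2.5,"tz":0,"twist":0},{"hand":1,"tx":0,"ty":0,"tz":1,"twist":0},{"hand":1,"tx":0,"ty":0,"tz":2,"twist":0}]' | sed -n 2p
python3 -m jog '[{"hand":1,"tx":0,"ty":0,"tz":2,"twist":0},{"hand":1,"tx":0,"ty":0,"tz":2,"twist":0},{"hand":1,"tx":0,"ty":0,"tz":1,"twist":0},{"hand":1,"tx":0,"ty":0,"tz":0,"twist":0},{"hand":1,"tx":0,"ty":0,"tz":0,"twist":0}]' | sed -n 2,5p
python3 -m jog '[{"hand":3,"tx":0,"ty":0,"tz":0,"twist":0},{"hand":4,"tx":0,"ty":0,"tz":0,"twist":0},{"hand":4,"tx":0,"ty":0,"tz":0,"twist":0},{"hand":4,"tx":0,"ty":0,"tz":0,"twist":0},{"hand":4,"tx":0,"ty":0,"tz":0,"twist":0}]' | sed -n 2,5p
python3 -m jog '[{"hand":4,"tx":0,"ty":0,"tz":-2,"twist":0},{"hand":4,"tx":0,"ty":0,"tz":-3,"twist":0},{"hand":4,"tx":2.2,"ty":-2,"tz":-3,"twist":0},{"hand":3,"tx":2.2,"ty":-2,"tz":0,"twist":0},{"hand":3,"tx":0,"ty":-1,"tz":0,"twist":0}]' | sed -n 2,5p
python3 -m jog '[{"hand":3,"tx":2,"ty":-1.5,"tz":-2,"twist":0},{"hand":3,"tx":2,"ty":-1.5,"tz":-2,"twist":0},{"hand":3,"tx":0,"ty":0,"tz":0,"twist":0},{"hand":3,"tx":0,"ty":0,"tz":0,"twist":0},{"hand":3,"tx":0,"ty":0,"tz":0,"twist":0}]' | sed -n 2p
python3 - <<'E'
from h import *
reds()
a=cam("wrist")["frame"]; c=cam("scene")["frame"][100:200,130:290]; b=cam("top")["frame"]
c=cv2.resize(c,(480,300),interpolation=cv2.INTER_CUBIC); b=cv2.resize(b,(320,240))
im=np.zeros((600,800,3),np.uint8); im[:384,:512]=a[:,:512]; im[300:,320:]=c; im[:240,480:]=b; cv2.imwrite("pics/m2.png",im[:,:,::-1])
E
```

```text
tcp_pos: [0.6381, 0.3375, 0.3539]
tcp_pos: [0.6376, 0.3362, 0.3031]
tool_rot: [-0.0, -0.0, 1.0, -0.0]
ft_force: [-0.1, 0.3, -1.1]
gripper_width: 0.0133
tcp_pos: [0.6377, 0.3365, 0.3034]
tool_rot: [0.0, -0.0, 1.0, 0.0]
ft_force: [0.1, -0.3, 0.2]
gripper_width: 0.0405
tcp_pos: [0.5918, 0.2857, 0.3855]
tool_rot: [0.002, -0.0, 1.0, 0.001]
ft_force: [-0.4, 0.5, -1.1]
gripper_width: 0.03
tcp_pos: [0.5541, 0.2568, 0.4223]
[310 203  27  12 184] [0.6107 0.3416 0.031 ]
```

View pics/m2.png

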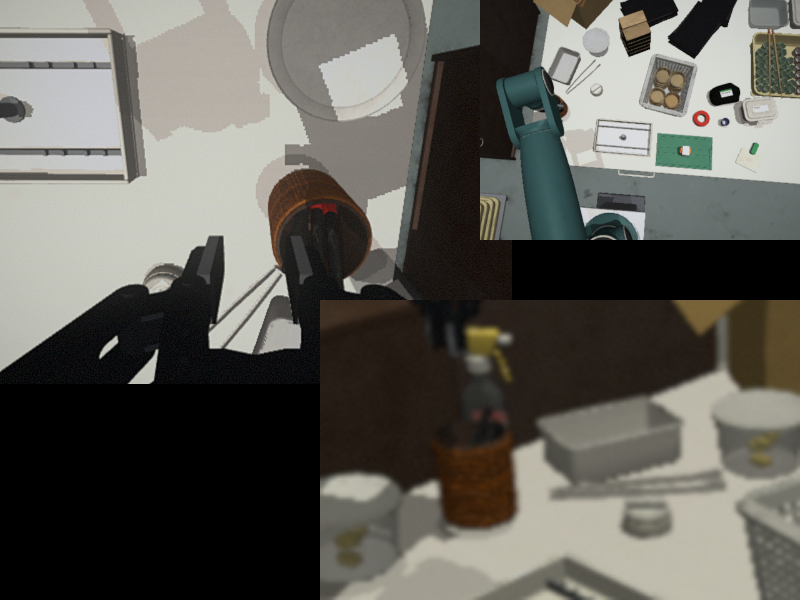

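```bash
for i in 1 2 3 4; do python3 -m jog '[{"hand":8.5,"tx":0.49,"ty":-2.94,"tz":0.3,"twist":0},{"hand":8.5,"tx":0.49,"ty":-2.94,"tz":0.3,"twist":0},{"hand":8.5,"tx":0.49,"ty":-2.94,"tz":0.3,"twist":0},{"hand":8.5,"tx":0.49,"ty":-2.94,"tz":0.3,"twist":0},{"hand":8.5,"tx":0.49,"ty":-2.94,"tz":0.3,"twist":0}]' 40| sed -n 2p; done
cat >> h.py <<'E'
def btn():
    st(); c=cam("wrist"); print("lid",lid(c,.006)); m=mask(c,(3,130,100),(22,255,255),(150,60,400,260)); v,u=np.nonzero(m); n,l,s,ce=cv2.connectedComponentsWithStats(m)
    for i in range(1,n):
        if s[i][4]>40: print(s[i],ray(c,*(ce[i]+.5),.032)[:2])
    return c
E
python3 -c "
from h import *
btn();print(lid(cam('top'),.006));pot()"
```

```text
tcp_pos: [0.5294, 0.1087, 0.4067]
tcp_pos: [0.5048, -0.0385, 0.3919]
tcp_pos: [0.4803, -0.1857, 0.3769]
tcp_pos: [0.4558, -0.3328, 0.3618]
t 51.3333 tcp [ 0.4558 -0.3328  0.3618] w 0.0853 F [ 0.8 -0.2  0.1] g 0.0
[[-1.    -0.    -0.001]
 [-0.     1.     0.001]
 [ 0.001  0.001 -1.   ]]
lid (0.45317520141601564, -0.32979522705078124, [158.8009796142578, 272.19305419921875], -0.03086090087890625)
[228 160   9  30 243] [ 0.45675472 -0.35248977]
[277 160   9  30 235] [ 0.45703273 -0.30599927]
(0.45387158203125, -0.26055078125, [125.68433380126953, 156.4634246826172], 89.76347351074219)
pot [0.615  0.3163] rms 1.5057658324333008 bbox [100 151] [139 188]
```

```bash
python3 -m jog '[{"hand":8.5,"tx":0,"ty":0.15,"tz":3,"twist":0},{"hand":8.5,"tx":0,"ty":0,"tz":3.5,"twist":0},{"hand":8.5,"tx":0,"ty":0,"tz":3.5,"twist":0},{"hand":8.5,"tx":0,"ty":0,"tz":2.5,"twist":0},{"hand":8.5,"tx":0,"ty":0,"tz":2,"twist":0}]' 40| sed -n 2p
python3 -m jog '[{"hand":8.5,"tx":0,"ty":0,"tz":1,"twist":0},{"hand":8.5,"tx":0,"ty":0,"tz":1,"twist":0},{"hand":8.5,"tx":0,"ty":0,"tz":0,"twist":0},{"hand":8.5,"tx":0,"ty":0,"tz":0,"twist":0},{"hand":8.5,"tx":0,"ty":0,"tz":0,"twist":0}]' | sed -n 2,5p
```

```text
tcp_pos: [0.456, -0.3284, 0.2148]
tcp_pos: [0.4564, -0.3299, 0.1989]
tool_rot: [0.001, -0.0, 1.0, -0.001]
ft_force: [-1.0, -0.5, 0.4]
gripper_width: 0.0851
```

```bash
python3 -m jog '[{"hand":8.5,"tx":0.1,"ty":0,"tz":0.5,"twist":0},{"hand":8.5,"tx":0,"ty":-0.04,"tz":0.2,"twist":0},{"hand":8.5,"tx":0,"ty":0,"tz":0,"twist":0},{"hand":6,"tx":0,"ty":0,"tz":0,"twist":0},{"hand":3,"tx":0,"ty":0,"tz":0,"twist":0}]' 40| sed -n 2,5p
for i in 1 2; do python3 -m jog '[{"hand":3,"tx":0,"ty":0,"tz":0,"twist":0},{"hand":3,"tx":0,"ty":0,"tz":0,"twist":0},{"hand":3,"tx":0,"ty":0,"tz":0,"twist":0},{"hand":3,"tx":0,"ty":0,"tz":0,"twist":0},{"hand":3,"tx":0,"ty":0,"tz":0,"twist":0}]' | tail -5 ; done
python3 -m jog '[{"hand":3,"tx":0,"ty":0,"tz":-1,"twist":0},{"hand":3,"tx":0,"ty":0,"tz":-2,"twist":0},{"hand":3,"tx":0,"ty":0,"tz":-3.5,"twist":0},{"hand":3,"tx":0,"ty":0,"tz":-3.5,"twist":0},{"hand":3,"tx":0,"ty":0,"tz":-3.4,"twist":0}]' | tail -5
```

```text
tcp_pos: [0.455, -0.3302, 0.1907]
tool_rot: [0.0, 0.0, 1.0, -0.0]
ft_force: [-0.1, -0.1, -0.1]
gripper_width: 0.0636
tcp_pos: [0.4552, -0.3303, 0.1919]
tool_rot: [0.0, -0.0, 1.0, -0.0]
ft_force: [-4.2, 3.3, 13.0]
gripper_width: 0.0355
grip_force: 40.2
tcp_pos: [0.4552, -0.3303, 0.1918]
tool_rot: [0.0, -0.0, 1.0, -0.0]
ft_force: [-4.0, 3.4, 13.0]
gripper_width: 0.036
grip_force: 40.2
tcp_pos: [0.4547, -0.3299, 0.3261]
tool_rot: [-0.0, -0.0, 1.0, 0.0]
ft_force: [1.0, 0.1, -3.5]
gripper_width: 0.0355
grip_force: 43.5
```

```bash
for i in 1 2; do python3 -m jog '[{"hand":3,"tx":-0.44,"ty":3.06,"tz":0,"twist":0},{"hand":3,"tx":-0.44,"ty":3.06,"tz":0,"twist":0},{"hand":3,"tx":-0.44,"ty":3.06,"tz":0,"twist":0},{"hand":3,"tx":-0.44,"ty":3.06,"tz":0,"twist":0},{"hand":3,"tx":-0.44,"ty":3.06,"tz":0,"twist":0}]' | sed -n 2p; done
python3 -m jog '[{"hand":3,"tx":0,"ty":0,"tz":0,"twist":0},{"hand":3,"tx":0,"ty":0,"tz":0,"twist":0},{"hand":3,"tx":0,"ty":0,"tz":0,"twist":0},{"hand":3,"tx":0,"ty":0,"tz":0,"twist":0},{"hand":3,"tx":0,"ty":0,"tz":0,"twist":0}]' | tail -5
python3 -c "
from h import *
st()"
```

```text
tcp_pos: [0.4767, -0.1757, 0.3246]
tcp_pos: [0.4987, -0.0226, 0.3247]
tcp_pos: [0.4989, -0.025, 0.3245]
tool_rot: [-0.0, 0.001, 1.0, -0.0]
ft_force: [-0.1, -1.1, -3.5]
gripper_width: 0.0355
grip_force: 43.3
t 55.2333 tcp [ 0.4989 -0.025   0.3245] w 0.0355 F [-0.1 -1.1 -3.5] g 43.326088562607765
[[-1.     0.001 -0.   ]
 [ 0.001  1.    -0.   ]
 [ 0.    -0.    -1.   ]]
```

```bash
python3 -m jog '[{"hand":3,"tx":0,"ty":0.18,"tz":1,"twist":0},{"hand":3,"tx":0,"ty":0,"tz":2,"twist":0},{"hand":3,"tx":0,"ty":0,"tz":2,"twist":0},{"hand":3,"tx":0,"ty":0,"tz":1,"twist":0},{"hand":3,"tx":0,"ty":0,"tz":0.5,"twist":0}]' | sed -n 2,4p
python3 -m jog '[{"hand":3,"tx":0,"ty":0,"tz":0.5,"twist":0},{"hand":3,"tx":0,"ty":0,"tz":0.5,"twist":0},{"hand":3,"tx":0,"ty":0,"tz":0.5,"twist":0},{"hand":3,"tx":0,"ty":0,"tz":0.5,"twist":0},{"hand":3,"tx":0,"ty":0,"tz":0.5,"twist":0}]' | sed -n 2,5p
python3 -m jog '[{"hand":3,"tx":0,"ty":0,"tz":0.3,"twist":0},{"hand":3,"tx":0,"ty":0,"tz":0.3,"twist":0},{"hand":3,"tx":0,"ty":0,"tz":0,"twist":0},{"hand":3,"tx":0,"ty":0,"tz":0,"twist":0},{"hand":3,"tx":0,"ty":0,"tz":0,"twist":0}]' | sed -n 2,5p
```

```text
tcp_pos: [0.4985, -0.0226, 0.2574]
tool_rot: [-0.001, 0.0, 1.0, 0.0]
ft_force: [1.2, -0.2, -3.9]
tcp_pos: [0.4991, -0.0224, 0.2345]
tool_rot: [0.0, -0.0, 1.0, -0.0]
ft_force: [0.7, 0.1, -3.8]
gripper_width: 0.0359
tcp_pos: [0.499, -0.0223, 0.2287]
tool_rot: [0.0, -0.0, 1.0, -0.0]
ft_force: [0.5, 0.4, -4.0]
gripper_width: 0.0357
```

```bash
python3 -m jog '[{"hand":3,"tx":0,"ty":-0.05,"tz":0.15,"twist":0},{"hand":3,"tx":0,"ty":0,"tz":0.15,"twist":0},{"hand":3,"tx":0,"ty":0,"tz":0.1,"twist":0},{"hand":3,"tx":0,"ty":0,"tz":0,"twist":0},{"hand":3,"tx":0,"ty":0,"tz":0,"twist":0}]' | sed -n 2,5p
```

```text
tcp_pos: [0.4993, -0.0227, 0.2277]
tool_rot: [0.001, -0.0, 1.0, 0.0]
ft_force: [-19.8, 4.3, 34.7]
gripper_width: 0.0356
```

```bash
python3 -m jog '[{"hand":3,"tx":0,"ty":0,"tz":-0.15,"twist":0},{"hand":3,"tx":0,"ty":0,"tz":0,"twist":0},{"hand":3,"tx":0,"ty":0,"tz":0,"twist":0},{"hand":3,"tx":0,"ty":0,"tz":0,"twist":0},{"hand":3,"tx":0,"ty":0,"tz":0,"twist":0}]' | sed -n 2,5p
python3 -m jog '[{"hand":4.5,"tx":0,"ty":0,"tz":0,"twist":0},{"hand":5.5,"tx":0,"ty":0,"tz":0,"twist":0},{"hand":7,"tx":0,"ty":0,"tz":0,"twist":0},{"hand":8.5,"tx":0,"ty":0,"tz":0,"twist":0},{"hand":8.5,"tx":0,"ty":0,"tz":0,"twist":0}]' | sed -n 2,5p
python3 -m jog '[{"hand":8.5,"tx":0,"ty":0,"tz":0,"twist":0},{"hand":8.5,"tx":0,"ty":0,"tz":-1.5,"twist":0},{"hand":8.5,"tx":0,"ty":0,"tz":-2,"twist":0},{"hand":8.5,"tx":0,"ty":0,"tz":0,"twist":0},{"hand":8.5,"tx":0,"ty":0,"tz":0,"twist":0}]' | sed -n 2,5p
python3 - <<'E'
from h import *
st(); c=cam("wrist"); print(lid(c,.042),lid(cam("top"),.042,(150,150,300,300)))
m=mask(c,(3,130,100),(22,255,255),(150,60,400,260)); v,u=np.nonzero(m); print(len(u),u.min(),u.max(),v.min(),v.max())
for u_ in (u.min(),u.max()): print(ray(c,u_+.5,np.mean(v[abs(u-u_)<8]),.068))
E
```

```text
tcp_pos: [0.4993, -0.0228, 0.2279]
tool_rot: [0.001, -0.0, 1.0, 0.0]
ft_force: [-9.5, 3.0, 15.9]
gripper_width: 0.0356
tcp_pos: [0.4991, -0.0229, 0.2261]
tool_rot: [0.0, -0.0, 1.0, -0.0]
ft_force: [0.0, 0.2, 0.6]
gripper_width: 0.0848
tcp_pos: [0.4992, -0.0229, 0.262]
tool_rot: [0.001, -0.0, 1.0, -0.0]
ft_force: [-0.1, 0.1, -0.4]
gripper_width: 0.0848
t 58.15 tcp [ 0.4992 -0.0229  0.262 ] w 0.0848 F [-0.1  0.1 -0.4] g 0.0
[[-1.    -0.     0.002]
 [-0.     1.    -0.   ]
 [-0.002 -0.    -1.   ]]
(0.4976209716796875, -0.022326263427734375, [159.40255737304688, 272.6289367675781], -0.001708984375) (0.4970146484375, -0.11489110565185547, [88.61726379394531, 157.52439880371094], 89.6331787109375)
1288 203 305 203 259
[ 0.49937246 -0.05034024  0.068     ]
[0.50064322 0.00590871 0.068     ]
```

```bash
python3 -m jog '[{"hand":8.5,"tx":0,"ty":0,"tz":-2,"twist":0},{"hand":8.5,"tx":0,"ty":0,"tz":-4,"twist":0},{"hand":8.5,"tx":0,"ty":0,"tz":-4,"twist":0},{"hand":8.5,"tx":0,"ty":0,"tz":-2,"twist":0},{"hand":8.5,"tx":0,"ty":0,"tz":0,"twist":0}]' | sed -n 2p
python3 -c "
from h import *
print(lid(cam('top'),.042),lid(cam('wrist'),.042)); pot()
for n in ('top','scene'):
    c=cam(n); m=mask(c,(0,130,50),(4,255,255))|mask(c,(170,130,50),(180,255,255)); k,_,s,ce=cv2.connectedComponentsWithStats(m)
    print(n,[(s[i].tolist(),ce[i].round().tolist()) for i in range(1,k) if s[i][4]>8])
"
for i in 1 2; do python3 -m jog '[{"hand":8.5,"tx":-0.4,"ty":3.2,"tz":-0.5,"twist":0},{"hand":8.5,"tx":-0.4,"ty":3.2,"tz":-0.5,"twist":0},{"hand":8.5,"tx":-0.4,"ty":3.2,"tz":0,"twist":0},{"hand":8.5,"tx":-0.4,"ty":3.2,"tz":0,"twist":0},{"hand":8.5,"tx":-0.4,"ty":3.2,"tz":0,"twist":0}]' | sed -n 2p; done
python3 - <<'E'
from h import *
st(); reds(); c=cam("wrist"); cv2.imwrite("pics/wf.png",c["frame"][:,:,::-1])
u0,v0=proj(c,[.617,.319,.112]); print(u0,v0)
im=cv2.cvtColor(c["frame"],cv2.COLOR_RGB2HSV).astype(int)
for v in range(int(v0)-70,min(384,int(v0)+75),5):
    print("".join("R" if (h[0]<5 or h[0]>170) and h[1]>110 and h[2]>25 else "b" if h[1]>110 and h[2]>40 else "#" if h[1]<75 and h[2]<50 else "d" if h[2]<90 else "." for h in im[v,max(0,int(u0)-75):int(u0)+75:2]))
E
```

```text
tcp_pos: [0.4993, -0.0229, 0.3855]
(0.4971692810058594, -0.11287753295898438, [92.51941680908203, 157.11875915527344], 89.83368682861328) (0.49741659545898437, -0.022315994262695312, [159.2953643798828, 272.2839050292969], -0.01146697998046875)
pot [0.6149 0.3162] rms 1.501442557728446 bbox [100 151] [139 188]
top [([112, 174, 10, 6, 48], [116.0, 176.0]), ([342, 177, 25, 25, 306], [354.0, 189.0])]
scene [([454, 62, 8, 7, 49], [457.0, 65.0]), ([447, 82, 12, 9, 92], [453.0, 86.0]), ([336, 236, 29, 21, 318], [350.0, 247.0])]
tcp_pos: [0.5189, 0.1386, 0.3897]
tcp_pos: [0.5389, 0.2989, 0.3995]
t 59.75 tcp [0.5389 0.2989 0.3995] w 0.0852 F [ 0.8 -1.1 -0.3] g 0.0
[[-1.    -0.    -0.002]
 [-0.     1.    -0.001]
 [ 0.002 -0.001 -1.   ]]
[287 229  15   8  52] [0.6169 0.3437 0.031 ]
271.2939889896054 270.7240331659379
.......................dddbdbdbbbbbbbbdbbbbbbddbbbbbb......................
.....................bdbbbdbbbbbbbbddbdbbbbbbbbbbdbbbbd....................
...................bbbbbbbbdbdddbbbddbbbbbbbbbbdbbdbbbbb...................
..................bbbbbbbdbdbbbbbbbbbbbbbbbbbbbbbbbRb
[... 1222 characters left out ...]
b.dd.dd.ddddd...
................d########d########d#######dd########dd##d..................
.............d.......#....d#######d################dd......................
..........d.................d##dddd################........................
........d...................................#######.....................ddd
.....d...............ddddddddddddd..........#######...................ddddd
..d...........d.....ddddddddddddddddddddddddddddd......................dddd
d...........d......dddddddddddddddddddddddddddddddddddd.................ddd
..........d.......dddddddddddddddddddddddddddddddddddddddd...............dd
........d.........dddddddddddddddddddddddddddddddddddddddd................d
```

```bash
python3 -c "
from rig import order
print(order.hand_in())"
```

```text
the job is handed in; nothing more can be done
None
```

I've handed the job in: all four markers look to be standing in the pot, the lid is back on the tray with both buttons sprung out, and I kept clear of the timer, tape roll and cup; no verdict came back.

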